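Pack the ware crate, hang its gate and bolt it

TASK

Get the ware crate ready to go to the kiln: stand every terracotta vase upright inside it. Then lift the green gate out of its stand, lower it so that both its knuckles drop fully onto the crate's hinge pins with the gate shut across the front, and finally pinch the yellow tab on the bolt, slide the bolt across the gate to its next detent and let go so that it latches. Leave everything else on the bench where it is.

Things in the scene. Friction and masses are not known exactly. Their poses are not given: they have to be found in the camera images.
- crate: plywood ware crate, fixed, open at the top and the front (its -x side, towards the robot). All sizes here in mm. Origin: centre of its underside on the bench; x to its back wall, y to its left, z up. Floor top at z 12; inside it runs from x -95 to 95 and y -125 to 125, walls 10 thick, tops at z 75. Hinge pins at the front left, bolt at the front right on a wooden housing 70 tall
- crate_floor (a point): middle of the crate's floor (crate x 0, y 0, z 12 mm). Six vases fit in two rows at crate x 50 and -18, at y -75, 0 and 75; keep them at x -45 or more, so that a finger has room behind the gate
- gate_home (a point): where the gate's origin comes to lie when it is hung and shut: crate x -105, y 10, z 12 mm, gate axes parallel to the crate's. Its bottom edge then rests on the crate's floor board and its back face is 3 in front of two jambs (fronts at crate x -97, tops at z 75, over y -125 to -80 and 88 to 112)
- pin_low (a point): tip of the lower hinge pin: crate x -105, y 128, z 42.5 mm. Both pins are 9 in diameter, 20 long, the top 7 tapered to 3, upright on brackets 20 wide (y) and 8 thick that reach forward (-x) from a post; bracket tops at crate z 22.5 and 80.5
- pin_up (a point): tip of the upper hinge pin, crate z 100.5 mm, 58 straight above the lower one. Its bracket overhangs the lower pin (underside at crate z 72.5, 30 above the lower tip), so bring the gate in from the front, along crate +x, raised 20 to 32 above its hung height, then lower it straight down
- gate: green lift-off gate, 10 mm thick (x), 200 long (y), 100 tall (z), 0.35 kg; origin: centre of its underside. Two steel knuckles (tubes 22 outside, bore 14, 14 tall) stand beyond its +y end, axis 118 from the origin. Balance point 5 from the origin towards them. It starts upright in the stand, origin 10 above the bench; grip it by its top edge. Hung, it turns on the pins but stays where it is left
- knuckle_low (a point): centre of the lower mouth of the lower knuckle: gate x 0, y 118, z 12 mm. When hung it is 18.5 below the tip of pin_low
- knuckle_up (a point): centre of the lower mouth of the upper knuckle: gate x 0, y 118, z 70 mm. When hung it is 18.5 below the tip of pin_up
- stand: wooden stand, fixed, in which the gate waits upright: base 100 by 180 by 10 mm, with two pairs of blocks that hold the gate's lowest 40 loosely in a 13 wide slot. Origin: centre of its underside, axes as the gate's
- bolt (a joint): sliding bolt, m: 0 = open (start), 0.032 = shut, the next detent, its steel bar (12 mm thick, crate z 80 mm) reaching 24 mm past the gate's free edge, 6 mm clear of the shut gate's front face. It slides along crate +y, end stop at 0.034. Friction 1.5 N when unlatched; latched it cannot move. The notches have 2 mm of play either way
- bolt_tab (a joint): how far the yellow latch tab is pressed into the bolt's grip, m: 0 = out, latched in a detent; 0.007 = fully pressed. From about 0.004 the bolt is free to slide. A spring (2.5 N out, 6 N fully pressed) pushes it out; let go between detents it stays at about 0.004
- bolt_grip (a point): put the TCP here to work the bolt (it moves with it; at the start crate x -122, y -155, z 116 mm). Grip: black block 18 by 30 with the yellow tab (5 by 26) 7 in front of it (-x), tops 12 above this point. From this point the block's back face is 12 behind (+x), the tab's front 18 before, 11 when pressed. Pinch from above, fingers closing along crate x, 15 N or more
- vase1: terracotta bottle vase, 78 mm tall, one of four to six (None from the start = absent): squat round body 52 wide up to z 34 with a heavy foot, shoulder to z 44, then a straight neck 26 in diameter up to z 78. Origin: centre of its foot, z up. Grip it by the neck. About 0.25 kg. None also while it is held
- vase2: terracotta bottle vase, 78 mm tall, one of four to six (None from the start = absent): squat round body 52 wide up to z 34 with a heavy foot, shoulder to z 44, then a straight neck 26 in diameter up to z 78. Origin: centre of its foot, z up. Grip it by the neck. About 0.25 kg. None also while it is held
- vase3: terracotta bottle vase, 78 mm tall, one of four to six (None from the start = absent): squat round body 52 wide up to z 34 with a heavy foot, shoulder to z 44, then a straight neck 26 in diameter up to z 78. Origin: centre of its foot, z up. Grip it by the neck. About 0.25 kg. None also while it is held
- vase4: terracotta bottle vase, 78 mm tall, one of four to six (None from the start = absent): squat round body 52 wide up to z 34 with a heavy foot, shoulder to z 44, then a straight neck 26 in diameter up to z 78. Origin: centre of its foot, z up. Grip it by the neck. About 0.25 kg. None also while it is held
- vase5: terracotta bottle vase, 78 mm tall, one of four to six (None from the start = absent): squat round body 52 wide up to z 34 with a heavy foot, shoulder to z 44, then a straight neck 26 in diameter up to z 78. Origin: centre of its foot, z up. Grip it by the neck. About 0.25 kg. None also while it is held
- vase6: terracotta bottle vase, 78 mm tall, one of four to six (None from the start = absent): squat round body 52 wide up to z 34 with a heavy foot, shoulder to z 44, then a straight neck 26 in diameter up to z 78. Origin: centre of its foot, z up. Grip it by the neck. About 0.25 kg. None also while it is held
- glaze_jar: bystander: blue glazed jar with a white lid, 52 mm wide, 75 tall, among the vases; leave it alone. Origin: centre of its foot
- brush: bystander: brush, 200 mm long, lying far right
- roller: bystander: wooden roller, 40 mm in diameter, 200 long, lying behind
- kiln_prop: bystander: upright white kiln prop, 40 by 40 by 100 mm tall
- rib: bystander: flat dark wooden throwing rib, 110 by 60 by 8 mm, near the robot
- slip_can: bystander: upright can, 66 mm wide, 100 tall, at the robot's left
Mind the look-alikes: they are no part of the job. Leave any black or turquoise look-alike of the vase1 alone.

How it is judged:
By the outcome, as a careful person would: the job done as asked, in the order asked, and still so for the second after the job is handed in, with the robot touching nothing.
Of vase1, vase2, vase3, vase4, vase5, vase6 only 4 to 6 are there at a start; the rules pass over those that are not, and their reading is None.
At some moment in a run one of vase1, vase2, vase3, vase4, vase5, vase6 may be knocked a few centimetres aside while the robot is not near it.
It also fails if it takes over 210 s, if anything falls off the work surface, if the arm or the gripper's body presses on something with over 40 N, if the wrist force passes 120 N, or if a joint passes its speed limit or range.

ROBOT

A 6-joint arm with a two-finger parallel gripper is mounted at the origin on the work surface. World frame = base frame: x ahead of the robot, y to its left, z up, the work surface at z = 0. Lengths are in m, angles in rad, forces in N, time in s.
With the tool pointing down it reaches from about 0.35 to 0.775 m from the base axis. Payload 7.3 kg.
Tool frame: the origin (TCP) lies between the finger pads, 19 mm behind the fingertips; this is the grasp point; z points along the fingers, y is the line along which they close (so a half turn about z gives the same grasp; the last joint's range is limited). The gripper opens to 92 mm and grips with 3 to 60 N. Pads are 19 mm wide; open, the fingers measure 130 mm over their backs; the gripper's body (75 mm by 190 mm) begins 47 mm behind the grasp point.
Start: joints at [1.136, 0.342, 1.524, -0, 1.275, -0.146], TCP at [0.15, 0.503, 0.246] pointing down, gripper open.
Joint ranges: [-2.53, 2.53], [-0.77, 2.02], [0.04, 2.7], [-1, 4.14], [0.28, 2.66], [-3.11, 3.11]. Speed limits (rad/s): [2.57, 2.57, 3.14, 3.14, 3.14, 3.14].

INTERFACE

Orientations are given as a unit quaternion [w, x, y, z].
In Python, from station import manip gives the robot as it stands.
- The arm moves only by the shell command python3 -m handwheel 'ROWS' [FORCE]. ROWS is JSON, a list of rows, each an object with "linear": the shift along the world's x, y, z in cm, a list of three; "twist": the turn about the world's z in rad; "fingers": the opening in per cent of the stroke, from 0 (shut) to 100 (fully open). A call has 1 to 20 rows; each row shifts and turns the commanded pose from where the row before left it; what a row does not reach is not made up. A row lasts 1/10 s, in which the tool goes at most 50 mm and 8.59 degrees, less where a joint would pass 70% of its speed; a pose out of reach is approached as far as the arm can. A call with a gripper value outside its range is refused whole. The fingers move at their own pace and stop on an object; FORCE is the grip in N (left out, the last holds). Time passes only in rows, so rows that do not move let the fingers close. It gives the time, the measured TCP pose, the force, the opening and the grip force at its end, in the units of the state.
- manip.get_state(): the state, without advancing time (a new reading comes with each control period).
- manip.grab_frame(name): name is "scene" or "side" or "wrist"; returns a dict with "image" (384x512x3 uint8, red, green, blue), "depth" (384x512 float32, m along the optical axis (not along the pixel's ray), 0 where there is no reading), "intrinsics" (3x3 intrinsics, pixels), "D" ([k1, k2, p1, p2, k3] as OpenCV has them; the pictures are not rectified), "camera_from_world" (4x4, takes a point from world to camera coordinates). Camera axes: x right, y down, z forward; pixel columns grow to the right and rows downward; lengths in m; the calibration is good to about 2 mm. A picture is of the moment at which its call begins.
- manip.close_job(): hands the job in; it is judged then, once.
Trained networks look in the newest picture that a camera, given by its name, has taken for a name from the list of things; names that differ only in an ending like _2 or _b are one class to them, and where a whole thing is asked for, a point or a joint stands for the part that bears it (a point fixed in the world has none). Each returns a list of dicts, best first, with "confidence" (0 to 1); they miss things now and then, are a little off and sometimes report something else, mostly with a low value. They report only what shows in the picture. A call takes as long as a camera call. They do not tell look-alikes from the thing itself.
- manip.recognise(camera, thing): "at" ([x, y, z] in m, in world coordinates, good to about 4 mm: the middle of the surface that is visible of it).
- manip.pinpoint(camera, thing): "at" ([x, y, z] in m, in world coordinates, good to about 4 mm: a listed point, or the origin of a listed thing).
The state is a dict: "t": time; "qpos": joint angles; "dq": joint speeds; "joint_torque": joint torques, N m; "position": TCP position; "tcp_rot": TCP orientation; "wrist_force": force on the tool from outside, world axes, zero at the start; "wrist_torque": the same for the moment, N m; "gripper_width": finger opening in m; "finger_force": force on a finger pad.
Only numpy, scipy, OpenCV 4.12 (cv2) and the standard library are available. Lean on these libraries where they do the work, as an engineer would, in place of code of your own. Each camera call takes 0.05 s, during which the arm holds its last target. There are 200 camera calls.

## Working session

There is one attempt and no reset: what is moved stays moved. The work goes in short steps, Python scripts to look and compute and a shell command to move; the robot and the scene stay as the last step left them, time stands still between calls to the robot, and variables do not carry over. Pictures are saved under pics/ and viewed, at most 14 in all, crops included, and the job is handed in when it is done.

```bash
mkdir -p pics
cat > h.py <<'E'
import numpy as np,cv2
from station import manip
def snap(c,name=None):
    f=manip.grab_frame(c)
    if name: cv2.imwrite(f'pics/{name}.png',f['image'][:,:,::-1])
    return f
def proj(f,p):
    M=np.array(f['camera_from_world']);r,_=cv2.Rodrigues(M[:3,:3])
    return cv2.projectPoints(np.array(p,float).reshape(-1,1,3),r,M[:3,3],np.array(f['intrinsics']),np.array(f['D']))[0].reshape(-1,2)
def cloud(f):
    K=np.array(f['intrinsics']);d=f['depth'];h,w=d.shape
    u,v=np.meshgrid(np.arange(w),np.arange(h))
    n=cv2.undistortPoints(np.stack([u,v],-1).reshape(-1,1,2).astype(float),K,np.array(f['D'])).reshape(h,w,2)
    P=np.dstack([n[...,0]*d,n[...,1]*d,d,np.ones_like(d)])
    W=P@np.linalg.inv(np.array(f['camera_from_world'])).T
    W[d==0]=np.nan
    return W[...,:3]
E
python3 - <<'E'
from h import *
for c in ('scene','side'):
    f=snap(c,c+'0')
    print(c)
    for t in ['vase1','glaze_jar','gate','knuckle_low','knuckle_up','pin_low','pin_up','bolt_grip','crate','crate_floor','gate_home','stand','kiln_prop','slip_can']:
        for d in manip.pinpoint(c,t)[:9]:
            if d['confidence']>.3: print(t,np.round(d['at'],3),round(d['confidence'],2),proj(f,d['at'])[0].round())
E
```

```text
scene
vase1 [ 0.623 -0.193 -0.   ] 0.97 [197. 219.]
vase1 [ 0.573 -0.107 -0.004] 0.97 [231. 218.]
vase1 [0.605 0.002 0.003] 0.95 [261. 234.]
vase1 [ 0.581 -0.277 -0.001] 0.69 [181. 203.]
vase1 [ 0.45  -0.11  -0.001] 0.64 [250. 193.]
vase1 [0.707 0.025 0.001] 0.56 [252. 262.]
glaze_jar [ 0.678 -0.106  0.004] 0.93 [212. 239.]
gate [ 0.488 -0.392  0.005] 0.95 [168. 177.]
knuckle_low [ 0.613 -0.387  0.022] 0.89 [144. 193.]
knuckle_low [ 0.492 -0.392  0.004] 0.37 [167. 177.]
knuckle_up [ 0.609 -0.386  0.082] 0.86 [141. 177.]
knuckle_up [ 0.515 -0.195 -0.002] 0.4 [215. 198.]
pin_low [0.419 0.342 0.04 ] 0.68 [404. 216.]
bolt_grip [0.489 0.072 0.118] 0.84 [302. 183.]
crate [ 0.557  0.257 -0.002] 0.57 [358. 252.]
crate_floor [0.56  0.258 0.011] 0.64 [359. 249.]
gate_home [0.489 0.068 0.121] 0.72 [301. 181.]
gate_home [0.456 0.233 0.016] 0.59 [360. 220.]
stand [ 0.497 -0.391  0.002] 0.69 [167. 179.]
kiln_prop [ 0.762 -0.174 -0.   ] 0.95 [174. 253.]
kiln_prop [ 0.554  0.257 -0.002] 0.54 [359. 251.]
slip_can [0.286 0.378 0.004] 0.74 [421. 202.]
slip_can [ 0.492 -0.395  0.006] 0.56 [167. 177.]
si
[... 384 characters left out ...]
-0.229  0.002] 0.68 [192. 266.]
gate [ 0.487 -0.394  0.009] 0.65 [264. 295.]
knuckle_low [ 0.607 -0.386  0.022] 0.96 [308. 280.]
knuckle_up [ 0.608 -0.386  0.08 ] 0.98 [310. 263.]
pin_low [0.421 0.341 0.046] 0.62 [199. 161.]
pin_up [0.412 0.344 0.099] 0.71 [195. 149.]
bolt_grip [0.485 0.07  0.117] 0.76 [226. 174.]
crate [ 0.559  0.251 -0.004] 0.92 [237. 177.]
crate_floor [0.563 0.251 0.009] 0.7 [237. 174.]
crate_floor [ 0.514 -0.204 -0.001] 0.47 [255. 249.]
gate_home [0.456 0.234 0.011] 0.74 [212. 179.]
gate_home [ 0.723 -0.323 -0.004] 0.51 [337. 263.]
stand [ 0.492 -0.39  -0.002] 0.69 [266. 297.]
kiln_prop [ 0.763 -0.172 -0.002] 0.95 [327. 229.]
slip_can [0.285 0.376 0.002] 0.75 [167. 171.]
```

Run:
```python
import cv2,numpy as np
a=cv2.imread('pics/scene0.png');b=cv2.imread('pics/side0.png')
cv2.imwrite('pics/both0.png',cv2.resize(np.vstack([a,b]),(400,600)) if 0 else np.hstack([cv2.resize(a,(400,300)),cv2.resize(b,(400,300))]))
```

```text
(no output)
```

View pics/scene0.png

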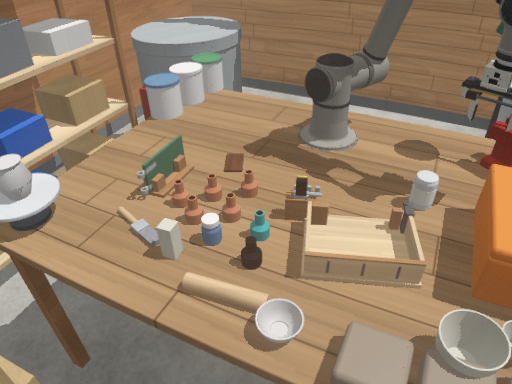

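View pics/side0.png

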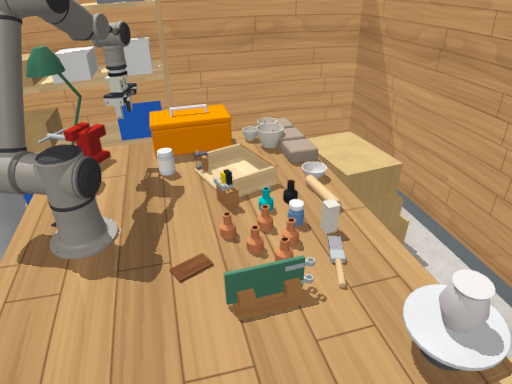

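```bash
cat > fit.py <<'E'
from h import *
from scipy.optimize import least_squares, minimize
def clouds(cs):
    P=[];C=[]
    for c in cs:
        f=snap(c);W=cloud(f);ok=np.isfinite(W).all(-1)
        P.append(W[ok]);C.append(cv2.cvtColor(f['image'],cv2.COLOR_RGB2HSV)[ok])
    return P,C
def vase(P,C,g,zoff=0):
    out=[]
    for p,c in zip(P,C):
        m=(np.hypot(*(p[:,:2]-g[:2]).T)<.035)&(p[:,2]>.05+zoff)&(p[:,2]<.074+zoff)
        q=p[m]
        if len(q)<8: out.append(None);continue
        r=least_squares(lambda x:np.hypot(*(q[:,:2]-x).T)-.013,g[:2],loss='soft_l1',f_scale=.002)
        out.append((r.x.round(4),len(q)))
    return out
def crate(P,g):
    for p in P:
        m=(abs(p[:,2]-.075)<.004)&(np.hypot(*(p[:,:2]-g[:2]).T)<.2);q=p[m][:,:2]
        def loss(x):
            c,s=np.cos(x[2]),np.sin(x[2]);d=(q-x[:2])@np.array([[c,-s],[s,c]])
            X,Y=d.T
            b=np.hypot(np.maximum(abs(X-100)-0,0)*0+abs(X-.100),np.maximum(abs(Y)-.135,0))
            l=np.hypot(np.maximum(abs(X)-.1,0),abs(abs(Y)-.130))
            return np.minimum(np.minimum(b,l),.02)
        r=minimize(lambda x:np.sum(loss(x)**2),g,method='Nelder-Mead',options=dict(xatol=1e-5,fatol=1e-9,maxiter=4000))
        print('crate',r.x.round(4),len(q),r.fun/len(q))
def gate(P,C):
    for p,c in zip(P,C):
        m=(c[:,0]>60)&(c[:,0]<95)&(c[:,1]>80)&(p[:,2]>.05)&(p[:,1]<-.33)&(p[:,1]>-.45)
        q=p[m];t=q[q[:,2]>.1075]
        print('gate all',len(q),q.min(0).round(4),q.max(0).round(4),'top',len(t))
        for z0,z1 in((.055,.07),(.09,.105),(.1085,.115)):
            s=q[(q[:,2]>z0)&(q[:,2]<z1)]
            if len(s)>10:
                k=np.polyfit(s[:,0],s[:,1],1);print(z0,'line y@x=.49',np.polyval(k,.49).round(4),'slope',k[0].round(4),'x',np.percentile(s[:,0],[1,99]).round(4),len(s))
if __name__=='__main__':
    P,C=clouds(['scene','side'])
    for g in [(.581,-.275),(.514,-.2),(.45,-.111),(.625,-.192),(.573,-.107)]: print(g,vase(P,C,np.array(g)))
    crate(P,[.558,.254,.3]);gate(P,C)
    im=cv2.imread('pics/scene0.png')[155:275,130:290];cv2.imwrite('pics/crop1.png',cv2.resize(im,None,fx=4,fy=4,interpolation=cv2.INTER_CUBIC))
E
python3 fit.py
```

```text
(0.581, -0.275) [(array([ 0.5793, -0.2756]), 61), (array([ 0.5784, -0.2731]), 60)]
(0.514, -0.2) [(array([ 0.5141, -0.2011]), 55), (array([ 0.513, -0.2  ]), 57)]
(0.45, -0.111) [(array([ 0.4506, -0.1117]), 53), (array([ 0.4494, -0.1095]), 55)]
(0.625, -0.192) [(array([ 0.6266, -0.1965]), 64), (array([ 0.6257, -0.1951]), 58)]
(0.573, -0.107) [(array([ 0.5733, -0.1055]), 66), (array([ 0.5722, -0.105 ]), 50)]
crate [0.5602 0.2541 0.2938] 1040 9.404916679577178e-05
crate [0.5541 0.2507 0.3303] 293 5.0176111934649594e-05Traceback (most recent call last):
  File "fit.py", line 41, in <module>
    crate(P,[.558,.254,.3]);gate(P,C)
                            ~~~~^^^^^
  File "fit.py", line 33, in gate
    print('gate all',len(q),q.min(0).round(4),q.max(0).round(4),'top',len(t))
                            ~~~~~^^^
    return umr_minimum(a, axis, None, out, keepdims, initial, where)
ValueError: zero-size array to reduction operation minimum which has no identity
```

```bash
sed -i 's/c\[:,1\]>80/c[:,1]>40/; s/c\[:,0\]>60/c[:,0]>50/' fit.py
python3 - <<'E'
from fit import *
im=cv2.imread('pics/scene0.png')[155:275,130:290];cv2.imwrite('pics/crop1.png',cv2.resize(im,None,fx=4,fy=4,interpolation=cv2.INTER_CUBIC))
P,C=clouds(['scene','side'])
gate(P,C)
print(manip.get_state()['tcp_rot'])
E
```

```text
gate all 677 [ 0.3893 -0.3996  0.0501] [ 0.5933 -0.3802  0.1158] top 115
0.055 line y@x=.49 -0.389 slope 0.0424 x [0.3937 0.5883] 163
0.09 line y@x=.49 -0.3891 slope 0.0392 x [0.3915 0.5846] 143
0.1085 line y@x=.49 -0.3903 slope 0.0362 x [0.3994 0.5873] 104
gate all 1554 [ 0.3902 -0.4027  0.05  ] [ 0.5888 -0.3844  0.1127] top 255
0.055 line y@x=.49 -0.3964 slope 0.0346 x [0.3914 0.5866] 351
0.09 line y@x=.49 -0.396 slope 0.0333 x [0.3914 0.5853] 351
0.1085 line y@x=.49 -0.3931 slope 0.0296 x [0.3923 0.5841] 220
[1.13122484e-05 1.43914620e-01 9.89590108e-01 8.60097673e-06]
```

View pics/crop1.png

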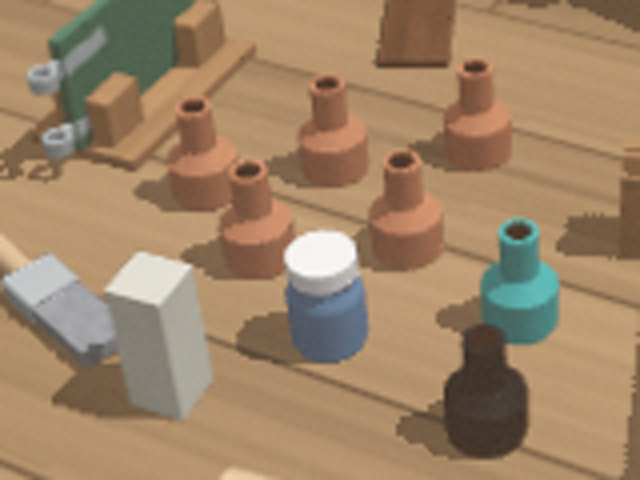

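Five terracotta vases (scene pixels ≈ (180,193), (213,187), (249,183), (193,209), (231,207)) fit the description. The turquoise (260,225) and black (251,252) ones are look-alikes and the blue jar (212,230) is a bystander, so I leave those. First I go over the crate for a wrist look.

```bash
python3 -m handwheel '[{"linear":[2.5,-1.5,1],"twist":0.04,"fingers":60},{"linear":[2.5,-1.5,1],"twist":0.04,"fingers":60},{"linear":[2.5,-1.5,1],"twist":0.04,"fingers":60},{"linear":[2.5,-1.5,1],"twist":0.04,"fingers":60},{"linear":[2.5,-1.5,0],"twist":0.04,"fingers":60},{"linear":[2.5,-1.5,0],"twist":0.04,"fingers":60},{"linear":[2.5,-1.5,0],"twist":0.04,"fingers":60},{"linear":[2.5,-1.5,0],"twist":0.04,"fingers":60},{"linear":[2.5,-1.5,0],"twist":0.04,"fingers":60},{"linear":[2.5,-1.5,0],"twist":0.04,"fingers":60},{"linear":[2.5,-1.5,0],"twist":0.04,"fingers":60},{"linear":[2.5,-1.5,0],"twist":0.04,"fingers":60},{"linear":[2.5,-1.5,0],"twist":0.04,"fingers":60},{"linear":[2.5,-1.5,0],"twist":0.04,"fingers":60},{"linear":[0,0,0],"twist":0.03,"fingers":60},{"linear":[0,0,0],"twist":0,"fingers":60},{"linear":[0,0,0],"twist":0,"fingers":60}]' 25
python3 - <<'E'
from fit import *
f=snap('wrist','wr1')
for t in ['pin_low','pin_up','bolt_grip','crate','crate_floor','gate_home']:
    for d in manip.pinpoint('wrist',t)[:2]: print(t,np.round(d['at'],4),round(d['confidence'],2),proj(f,d['at'])[0].round())
W=cloud(f);np.save('w1.npy',W);W=W[np.isfinite(W).all(-1)];print(np.linalg.inv(f['camera_from_world'])[:3].round(3))
crate([W],[.557,.253,.3])
E
```

```text
t: 3.4
position: [0.4992, 0.2934, 0.2855]
tcp_rot: [-0.0, -0.15, 0.989, 0.0]
wrist_force: [-0.7, 0.3, -0.5]
gripper_width: 0.0552
finger_force: 0.0
pin_low [0.4145 0.3454 0.0419] 0.79 [325. 108.]
pin_up [0.4146 0.3408 0.0994] 0.89 [332. 108.]
bolt_grip [0.4854 0.0674 0.1152] 0.95 [44. 96.]
crate_floor [0.5591 0.2542 0.0118] 0.57 [221. 192.]
gate_home [0.4548 0.2306 0.0089] 0.71 [226. 111.]
[[-0.297  0.921  0.253  0.432]
 [ 0.955  0.287  0.078  0.272]
 [-0.001  0.265 -0.964  0.425]]
crate [0.556  0.2533 0.2412] 3221 0.00014987680498221182
```

View pics/wr1.png

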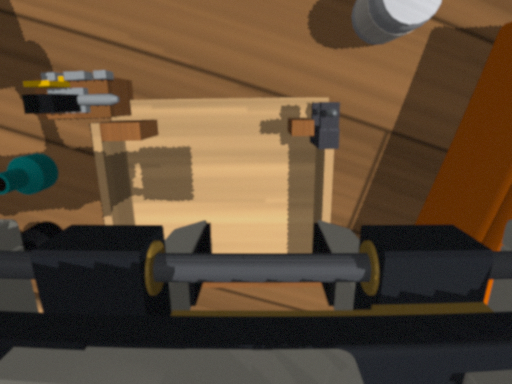

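```bash
cat > cr.py <<'E'
from fit import *
def cfit(Ps,g,zt=.003):
    for p in Ps:
        x=np.array(g,float)
        for it in range(6):
            def loc(x):
                c,s=np.cos(x[2]),np.sin(x[2]);return (Q-x[:2])@np.array([[c,-s],[s,c]])
            Q=p[(abs(p[:,2]-.075)<zt)&(np.hypot(*(p[:,:2]-x[:2]).T)<.2)][:,:2]
            d=loc(x);X,Y=d.T;tol=.012 if it<3 else .009
            L=(abs(Y-.13)<tol)&(X>-.07)&(X<.09);R=(abs(Y+.13)<tol)&(X>-.07)&(X<.09);B=(abs(X-.1)<tol)&(abs(Y)<.12)
            def res(x):
                d=loc(x);return np.r_[(d[L,1]-.13)/max(L.sum(),1)**.5*9,(d[R,1]+.13)/max(R.sum(),1)**.5*9,(d[B,0]-.1)/max(B.sum(),1)**.5*9]
            x=least_squares(res,x,loss='soft_l1',f_scale=.01).x
        print('crate',x.round(4),np.degrees(x[2]).round(2),L.sum(),R.sum(),B.sum())
E
python3 - <<'E'
from cr import *
P,C=clouds(['scene','side'])
W=np.load('w1.npy');W=W[np.isfinite(W).all(-1)]
cfit(P+[W],[.558,.253,.305])
for p in P+[W]:
    q=p[(np.hypot(p[:,0]-.416,p[:,1]-.343)<.02)]
    for z0,z1 in((.0835,.092),(.092,.104)):
        m=q[(q[:,2]>z0)&(q[:,2]<z1)];print('pinup',z0,len(m),m.mean(0).round(4) if len(m) else '')
E
```

```text
crate [0.5624 0.2545 0.312 ] 17.88 202 164 176
crate [0.554  0.2508 0.3153] 18.07 32 52 83
crate [0.5618 0.2562 0.3212] 18.4 677 691 5
pinup 0.0835 13 [0.42   0.3429 0.0882]
pinup 0.092 10 [0.4195 0.3434 0.0977]
pinup 0.0835 3 [0.4187 0.3393 0.0868]
pinup 0.092 3 [0.4195 0.341  0.0934]
pinup 0.0835 15 [0.4201 0.3409 0.088 ]
pinup 0.092 63 [0.4192 0.3437 0.097 ]
```

```bash
python3 -m handwheel '[{"linear":[0.6,-3.3,-0.5],"twist":0,"fingers":60},{"linear":[0.6,-3.3,-0.5],"twist":0,"fingers":60},{"linear":[0.6,-3.3,-0.5],"twist":0,"fingers":60},{"linear":[0.6,-3.3,-0.5],"twist":0,"fingers":60},{"linear":[0.6,-3.3,-0.5],"twist":0,"fingers":60},{"linear":[0.6,-3.3,-0.5],"twist":0,"fingers":60},{"linear":[0.6,-3.3,-0.5],"twist":0,"fingers":60},{"linear":[0.6,-3.3,-0.5],"twist":0,"fingers":60},{"linear":[0.6,-3.3,-0.5],"twist":0,"fingers":60},{"linear":[0.6,-3.3,-0.5],"twist":0,"fingers":60},{"linear":[0.6,-3.3,-0.5],"twist":0,"fingers":60},{"linear":[0.8,-3.5,-0.5],"twist":0,"fingers":60},{"linear":[0,0,-2],"twist":0,"fingers":60},{"linear":[0,0,-3],"twist":0,"fingers":60},{"linear":[0,0,0],"twist":0,"fingers":60}]' 25
python3 - <<'E'
from fit import *
P,C=clouds(['scene','side'])
for g in [(.581,-.275),(.514,-.2),(.45,-.111),(.625,-.192),(.573,-.107)]: print(g,vase(P,C,np.array(g)))
f=snap('wrist')
for d in manip.pinpoint('wrist','vase1'): print(np.round(d['at'],4),round(d['confidence'],2))
E
```

```text
t: 5.35
position: [0.5713, -0.1044, 0.1718]
tcp_rot: [-0.003, -0.15, 0.989, 0.002]
wrist_force: [-0.4, 1.0, -0.3]
gripper_width: 0.0553
finger_force: 0.0
(0.581, -0.275) [(array([ 0.5795, -0.2755]), 61), (array([ 0.5786, -0.2736]), 58)]
(0.514, -0.2) [(array([ 0.5143, -0.2011]), 58), (array([ 0.513 , -0.1999]), 60)]
(0.45, -0.111) [(array([ 0.4503, -0.1116]), 49), (array([ 0.4491, -0.1103]), 54)]
(0.625, -0.192) [(array([ 0.6269, -0.1965]), 69), (array([ 0.6257, -0.195 ]), 59)]
(0.573, -0.107) [(array([ 0.5733, -0.1054]), 69), (array([ 0.5723, -0.1043]), 51)]
[ 0.5791 -0.2696 -0.0044] 0.92
[6.038e-01 1.000e-03 6.000e-04] 0.89
[ 0.4528 -0.1075  0.0005] 0.85
[ 6.278e-01 -1.958e-01 -2.000e-04] 0.68
[ 0.5728 -0.1042  0.0039] 0.67
[ 5.124e-01 -1.957e-01 -2.000e-04] 0.65
[ 0.7029  0.0231 -0.0014] 0.43
```

```bash
python3 -m handwheel '[{"linear":[0.1,0,-3],"twist":0,"fingers":60},{"linear":[0,0,-3],"twist":0,"fingers":60},{"linear":[0,0,-3],"twist":0,"fingers":60},{"linear":[0,0,-1.5],"twist":0,"fingers":60},{"linear":[0,0,0],"twist":0,"fingers":60},{"linear":[0,0,0],"twist":0,"fingers":10},{"linear":[0,0,0],"twist":0,"fingers":10},{"linear":[0,0,0],"twist":0,"fingers":10},{"linear":[0,0,0],"twist":0,"fingers":10},{"linear":[0,0,0],"twist":0,"fingers":10}]' 25
```

```text
t: 6.55
position: [0.5749, -0.1047, 0.0713]
tcp_rot: [0.001, -0.15, 0.989, -0.0]
wrist_force: [-0.9, 1.1, 4.0]
gripper_width: 0.0253
finger_force: 25.0
```

```bash
python3 -m handwheel '[{"linear":[0,0,2],"twist":0,"fingers":10},{"linear":[0,0,4],"twist":0,"fingers":10},{"linear":[0,0,4],"twist":0,"fingers":10},{"linear":[0,0,2],"twist":0,"fingers":10},{"linear":[0.5,2,0],"twist":0,"fingers":10},{"linear":[0.5,3,0],"twist":0,"fingers":10},{"linear":[0.5,3,0],"twist":0,"fingers":10},{"linear":[0.5,3,0],"twist":0,"fingers":10},{"linear":[0.5,3,0],"twist":0,"fingers":10},{"linear":[0.5,3,0],"twist":0,"fingers":10},{"linear":[0.5,3,0],"twist":0,"fingers":10},{"linear":[0.5,3,0],"twist":0,"fingers":10},{"linear":[0.5,3,0],"twist":0,"fingers":10},{"linear":[0.5,3,0],"twist":0,"fingers":10},{"linear":[0.3,1.3,0],"twist":0,"fingers":10},{"linear":[0,0,0],"twist":0,"fingers":10},{"linear":[0,0,-3],"twist":0,"fingers":10},{"linear":[0,0,-3],"twist":0,"fingers":10},{"linear":[0,0,0],"twist":0,"fingers":10},{"linear":[0,0,0],"twist":0,"fingers":10}]' 25
```

```text
t: 8.55
position: [0.6275, 0.197, 0.1308]
tcp_rot: [-0.001, -0.149, 0.989, -0.0]
wrist_force: [-0.0, -0.8, -2.0]
gripper_width: 0.0255
finger_force: 25.0
```

```bash
python3 -m handwheel '[{"linear":[0.2,0.1,-2],"twist":0,"fingers":10},{"linear":[0,0,-1.5],"twist":0,"fingers":10},{"linear":[0,0,-0.7],"twist":0,"fingers":10},{"linear":[0,0,-0.3],"twist":0,"fingers":10},{"linear":[0,0,-0.1],"twist":0,"fingers":10},{"linear":[0,0,-0.1],"twist":0,"fingers":10},{"linear":[0,0,0],"twist":0,"fingers":10}]' 25
```

```text
t: 9.25
position: [0.6298, 0.1994, 0.0841]
tcp_rot: [0.0, -0.15, 0.989, 0.0]
wrist_force: [0.5, 0.7, -2.0]
gripper_width: 0.0255
finger_force: 25.0
```

```bash
python3 -m handwheel '[{"linear":[0,0,-0.1],"twist":0,"fingers":10},{"linear":[0,0,0],"twist":0,"fingers":10},{"linear":[0,0,0],"twist":0,"fingers":45},{"linear":[0,0,0],"twist":0,"fingers":45},{"linear":[0,0,0],"twist":0,"fingers":45},{"linear":[0,0,2],"twist":0,"fingers":50},{"linear":[0,0,4],"twist":0,"fingers":60},{"linear":[0,0,4],"twist":0,"fingers":60},{"linear":[-1.5,-2.5,1],"twist":0,"fingers":60},{"linear":[-1.5,-2.5,0],"twist":0,"fingers":60},{"linear":[-1.5,-2.5,0],"twist":0,"fingers":60},{"linear":[-1.5,-2.5,0],"twist":0,"fingers":60},{"linear":[-1.5,-2.5,0],"twist":0,"fingers":60},{"linear":[-1.5,-2.5,0],"twist":0,"fingers":60},{"linear":[-1.5,-2.5,0],"twist":0,"fingers":60},{"linear":[-1.5,-2.5,0],"twist":0,"fingers":60},{"linear":[-1.5,-2.5,0],"twist":0,"fingers":60},{"linear":[-1.5,-2.5,0],"twist":0,"fingers":60},{"linear":[-1.5,-3,0],"twist":0,"fingers":60},{"linear":[-1.5,-3,0],"twist":0,"fingers":60}]' 25
cat > chk.py <<'E'
from fit import *
P,C=clouds(['scene','side'])
for g in [(.581,-.275),(.514,-.2),(.45,-.111),(.625,-.192)]: print(g,vase(P,C,np.array(g)))
for g in [(.63,.198),(.607,.2695),(.584,.341),(.5656,.177),(.5424,.2484),(.519,.32)]: print('slot',g,vase(P,C,np.array(g),.012))
print(manip.get_state()['position'])
E
python3 chk.py
```

```text
t: 11.25
position: [0.4488, -0.1117, 0.1928]
tcp_rot: [0.0, -0.15, 0.989, -0.0]
wrist_force: [0.9, 0.6, -0.6]
gripper_width: 0.055
finger_force: 0.0
(0.581, -0.275) [(array([ 0.5794, -0.2755]), 61), (array([ 0.5783, -0.2732]), 60)]
(0.514, -0.2) [(array([ 0.5137, -0.2012]), 56), (array([ 0.5136, -0.2002]), 60)]
(0.45, -0.111) [(array([ 0.4505, -0.1114]), 55), (array([ 0.4492, -0.1101]), 54)]
(0.625, -0.192) [(array([ 0.6269, -0.1966]), 64), (array([ 0.6256, -0.195 ]), 55)]
slot (0.63, 0.198) [(array([0.628 , 0.1986]), 73), (array([0.6264, 0.1988]), 40)]
slot (0.607, 0.2695) [None, None]
slot (0.584, 0.341) [None, None]
slot (0.5656, 0.177) [None, None]
slot (0.5424, 0.2484) [None, None]
slot (0.519, 0.32) [None, None]
[ 0.44829017 -0.11333425  0.19275448]
```

```bash
python3 -m handwheel '[{"linear":[0.2,0.2,-3],"twist":0,"fingers":60},{"linear":[0,0,-4],"twist":0,"fingers":60},{"linear":[0,0,-3],"twist":0,"fingers":60},{"linear":[0,0,-2.2],"twist":0,"fingers":60},{"linear":[0,0,0],"twist":0,"fingers":60},{"linear":[0,0,0],"twist":0,"fingers":10},{"linear":[0,0,0],"twist":0,"fingers":10},{"linear":[0,0,0],"twist":0,"fingers":10},{"linear":[0,0,0],"twist":0,"fingers":10},{"linear":[0,0,0],"twist":0,"fingers":10}]' 25
python3 -m handwheel '[{"linear":[0,0,2.5],"twist":0,"fingers":10},{"linear":[0,0,4],"twist":0,"fingers":10},{"linear":[0,0,4],"twist":0,"fingers":10},{"linear":[0,0,4],"twist":0,"fingers":10},{"linear":[1,2,0],"twist":0,"fingers":10},{"linear":[1.4,3.5,0],"twist":0,"fingers":10},{"linear":[1.4,3.5,0],"twist":0,"fingers":10},{"linear":[1.4,3.5,0],"twist":0,"fingers":10},{"linear":[1.4,3.5,0],"twist":0,"fingers":10},{"linear":[1.4,3.5,0],"twist":0,"fingers":10},{"linear":[1.4,3.5,0],"twist":0,"fingers":10},{"linear":[1.4,3.5,0],"twist":0,"fingers":10},{"linear":[1.4,3.5,0],"twist":0,"fingers":10},{"linear":[1.4,3.5,0],"twist":0,"fingers":10},{"linear":[1.4,3.5,0],"twist":0,"fingers":10},{"linear":[0.8,1,0],"twist":0,"fingers":10},{"linear":[0,0,0],"twist":0,"fingers":10},{"linear":[0,0,-3],"twist":0,"fingers":10},{"linear":[0,0,-3],"twist":0,"fingers":10},{"linear":[0,0,0],"twist":0,"fingers":10}]' 25
```

```text
t: 12.35
position: [0.4521, -0.109, 0.0713]
tcp_rot: [0.001, -0.15, 0.989, -0.001]
wrist_force: [-0.6, -0.8, 3.2]
gripper_width: 0.0254
finger_force: 25.0
t: 14.35
position: [0.6064, 0.2693, 0.1505]
tcp_rot: [-0.005, -0.15, 0.989, -0.001]
wrist_force: [-0.5, 0.0, -3.4]
gripper_width: 0.0252
finger_force: 25.0
```

```bash
python3 -m handwheel '[{"linear":[0,0,-3],"twist":0,"fingers":10},{"linear":[0,0,-2],"twist":0,"fingers":10},{"linear":[0,0,-1.2],"twist":0,"fingers":10},{"linear":[0,0,-0.5],"twist":0,"fingers":10},{"linear":[0,0,-0.3],"twist":0,"fingers":10},{"linear":[0,0,-0.1],"twist":0,"fingers":10},{"linear":[0,0,0],"twist":0,"fingers":10}]' 25
```

```text
t: 15.05
position: [0.61, 0.2714, 0.0855]
tcp_rot: [0.001, -0.15, 0.989, 0.0]
wrist_force: [0.8, 0.0, -2.9]
gripper_width: 0.025
finger_force: 25.0
```

```bash
python3 -m handwheel '[{"linear":[0,0,-0.2],"twist":0,"fingers":10},{"linear":[0,0,0],"twist":0,"fingers":10},{"linear":[0,0,0],"twist":0,"fingers":45},{"linear":[0,0,0],"twist":0,"fingers":45},{"linear":[0,0,0],"twist":0,"fingers":45},{"linear":[0,0,2],"twist":0,"fingers":50},{"linear":[0,0,4],"twist":0,"fingers":60},{"linear":[0,0,4],"twist":0,"fingers":60},{"linear":[-0.8,-3.5,1],"twist":0,"fingers":60},{"linear":[-0.8,-4,0],"twist":0,"fingers":60},{"linear":[-0.8,-4,0],"twist":0,"fingers":60},{"linear":[-0.8,-4,0],"twist":0,"fingers":60},{"linear":[-0.8,-4,0],"twist":0,"fingers":60},{"linear":[-0.8,-4,0],"twist":0,"fingers":60},{"linear":[-0.8,-4,0],"twist":0,"fingers":60},{"linear":[-0.8,-4,0],"twist":0,"fingers":60},{"linear":[-0.8,-4,0],"twist":0,"fingers":60},{"linear":[-0.8,-4,0],"twist":0,"fingers":60},{"linear":[-0.8,-4,0],"twist":0,"fingers":60},{"linear":[-0.8,-3.5,0],"twist":0,"fingers":60}]' 25
python3 chk.py
```

```text
t: 17.05
position: [0.513, -0.2007, 0.1928]
tcp_rot: [0.0, -0.15, 0.989, -0.0]
wrist_force: [-0.2, 0.1, 0.5]
gripper_width: 0.0553
finger_force: 0.0
(0.581, -0.275) [(array([ 0.5793, -0.2754]), 58), (array([ 0.5785, -0.2729]), 59)]
(0.514, -0.2) [(array([ 0.5142, -0.2012]), 59), (array([ 0.513 , -0.1998]), 59)]
(0.45, -0.111) [None, None]
(0.625, -0.192) [(array([ 0.6267, -0.1965]), 66), (array([ 0.6258, -0.195 ]), 58)]
slot (0.63, 0.198) [(array([0.6282, 0.1984]), 75), None]
slot (0.607, 0.2695) [(array([0.6087, 0.2692]), 83), None]
slot (0.584, 0.341) [None, None]
slot (0.5656, 0.177) [None, None]
slot (0.5424, 0.2484) [None, None]
slot (0.519, 0.32) [None, None]
[ 0.51268548 -0.20274596  0.19264449]
```

```bash
python3 -m handwheel '[{"linear":[0.1,0.2,-3],"twist":0,"fingers":60},{"linear":[0,0,-4],"twist":0,"fingers":60},{"linear":[0,0,-3],"twist":0,"fingers":60},{"linear":[0,0,-2.2],"twist":0,"fingers":60},{"linear":[0,0,0],"twist":0,"fingers":60},{"linear":[0,0,0],"twist":0,"fingers":10},{"linear":[0,0,0],"twist":0,"fingers":10},{"linear":[0,0,0],"twist":0,"fingers":10},{"linear":[0,0,0],"twist":0,"fingers":10},{"linear":[0,0,0],"twist":0,"fingers":10}]' 25
python3 -m handwheel '[{"linear":[0,0,2.5],"twist":0,"fingers":10},{"linear":[0,0,4],"twist":0,"fingers":10},{"linear":[0,0,4],"twist":0,"fingers":10},{"linear":[0,0,4],"twist":0,"fingers":10},{"linear":[0.5,3,0],"twist":0,"fingers":10},{"linear":[0.5,4,0],"twist":0,"fingers":10},{"linear":[0.5,4,0],"twist":0,"fingers":10},{"linear":[0.5,4,0],"twist":0,"fingers":10},{"linear":[0.5,4,0],"twist":0,"fingers":10},{"linear":[0.5,4,0],"twist":0,"fingers":10},{"linear":[0.5,4,0],"twist":0,"fingers":10},{"linear":[0.5,4,0],"twist":0,"fingers":10},{"linear":[0.5,4,0],"twist":0,"fingers":10},{"linear":[0.5,4,0],"twist":0,"fingers":10},{"linear":[0.5,4,0],"twist":0,"fingers":10},{"linear":[0.5,4,0],"twist":0,"fingers":10},{"linear":[0.5,4,0],"twist":0,"fingers":10},{"linear":[0.6,3,0],"twist":0,"fingers":10},{"linear":[0,0,0],"twist":0,"fingers":10},{"linear":[0,0,-2],"twist":0,"fingers":10}]' 25
```

```text
t: 18.15
position: [0.5151, -0.1971, 0.0714]
tcp_rot: [0.001, -0.15, 0.989, -0.001]
wrist_force: [1.0, -0.6, 3.0]
gripper_width: 0.0254
finger_force: 24.9
t: 20.15
position: [0.5863, 0.3445, 0.1975]
tcp_rot: [0.002, -0.151, 0.989, 0.001]
wrist_force: [0.8, -0.2, -2.1]
gripper_width: 0.0253
finger_force: 25.0
```

```bash
python3 -m handwheel '[{"linear":[-0.1,-0.2,-3],"twist":0,"fingers":10},{"linear":[0,0,-3],"twist":0,"fingers":10},{"linear":[0,0,-2.2],"twist":0,"fingers":10},{"linear":[0,0,-1.5],"twist":0,"fingers":10},{"linear":[0,0,-0.8],"twist":0,"fingers":10},{"linear":[0,0,-0.4],"twist":0,"fingers":10},{"linear":[0,0,-0.1],"twist":0,"fingers":10},{"linear":[0,0,0],"twist":0,"fingers":10},{"linear":[0,0,-0.1],"twist":0,"fingers":10},{"linear":[0,0,0],"twist":0,"fingers":10}]' 25
```

```text
t: 21.15
position: [0.5847, 0.3414, 0.0851]
tcp_rot: [0.0, -0.15, 0.989, 0.0]
wrist_force: [-0.7, 0.6, -1.2]
gripper_width: 0.0254
finger_force: 25.0
```

```bash
python3 -m handwheel '[{"linear":[0,0,-0.2],"twist":0,"fingers":10},{"linear":[0,0,0],"twist":0,"fingers":10},{"linear":[0,0,0],"twist":0,"fingers":45},{"linear":[0,0,0],"twist":0,"fingers":45},{"linear":[0,0,0],"twist":0,"fingers":45},{"linear":[0,0,2],"twist":0,"fingers":45},{"linear":[0,0,4],"twist":0,"fingers":60},{"linear":[0,0,4],"twist":0,"fingers":60},{"linear":[0.4,-4.5,1],"twist":0,"fingers":60},{"linear":[0.4,-4.5,0],"twist":0,"fingers":60},{"linear":[0.3,-4.5,0],"twist":0,"fingers":60},{"linear":[0.3,-4.5,0],"twist":0,"fingers":60},{"linear":[0.3,-4.5,0],"twist":0,"fingers":60},{"linear":[0.3,-4.5,0],"twist":0,"fingers":60},{"linear":[0.3,-4.5,0],"twist":0,"fingers":60},{"linear":[0.3,-4.5,0],"twist":0,"fingers":60},{"linear":[0.3,-4.5,0],"twist":0,"fingers":60},{"linear":[0.4,-4.5,0],"twist":0,"fingers":60},{"linear":[0.4,-4.5,0],"twist":0,"fingers":60},{"linear":[0.4,-4.2,0],"twist":0,"fingers":60}]' 25
python3 chk.py
```

```text
t: 23.15
position: [0.6253, -0.1978, 0.1926]
tcp_rot: [0.0, -0.15, 0.989, 0.0]
wrist_force: [-0.3, -0.4, 0.1]
gripper_width: 0.0551
finger_force: 0.0
(0.581, -0.275) [(array([ 0.5796, -0.2755]), 60), (array([ 0.5784, -0.2731]), 60)]
(0.514, -0.2) [None, None]
(0.45, -0.111) [None, None]
(0.625, -0.192) [(array([ 0.6268, -0.1964]), 68), (array([ 0.6254, -0.1951]), 58)]
slot (0.63, 0.198) [(array([0.6284, 0.1985]), 77), (array([0.6263, 0.1994]), 40)]
slot (0.607, 0.2695) [(array([0.6085, 0.2696]), 86), (array([0.6058, 0.2701]), 34)]
slot (0.584, 0.341) [(array([0.5839, 0.3389]), 93), (array([0.5836, 0.3402]), 31)]
slot (0.5656, 0.177) [None, None]
slot (0.5424, 0.2484) [None, None]
slot (0.519, 0.32) [None, None]
[ 0.62516015 -0.20142793  0.19195295]
```

```bash
python3 -m handwheel '[{"linear":[0,0.1,-3],"twist":0,"fingers":60},{"linear":[0,0,-4],"twist":0,"fingers":60},{"linear":[0,0,-3],"twist":0,"fingers":60},{"linear":[0,0,-2.2],"twist":0,"fingers":60},{"linear":[0,0,0],"twist":0,"fingers":60},{"linear":[0,0,0],"twist":0,"fingers":10},{"linear":[0,0,0],"twist":0,"fingers":10},{"linear":[0,0,0],"twist":0,"fingers":10},{"linear":[0,0,0],"twist":0,"fingers":10},{"linear":[0,0,0],"twist":0,"fingers":10}]' 25
python3 -m handwheel '[{"linear":[0,0,2.5],"twist":0,"fingers":10},{"linear":[0,0,4],"twist":0,"fingers":10},{"linear":[0,0,4],"twist":0,"fingers":10},{"linear":[0,0,4],"twist":0,"fingers":10},{"linear":[-0.4,2.5,0],"twist":0,"fingers":10},{"linear":[-0.6,3.5,0],"twist":0,"fingers":10},{"linear":[-0.6,3.5,0],"twist":0,"fingers":10},{"linear":[-0.6,3.5,0],"twist":0,"fingers":10},{"linear":[-0.6,3.5,0],"twist":0,"fingers":10},{"linear":[-0.6,3.5,0],"twist":0,"fingers":10},{"linear":[-0.6,3.5,0],"twist":0,"fingers":10},{"linear":[-0.6,3.5,0],"twist":0,"fingers":10},{"linear":[-0.6,3.5,0],"twist":0,"fingers":10},{"linear":[-0.6,3.5,0],"twist":0,"fingers":10},{"linear":[-0.4,3.2,0],"twist":0,"fingers":10},{"linear":[0,0,0],"twist":0,"fingers":10},{"linear":[0,0,-2],"twist":0,"fingers":10},{"linear":[0,0,-3],"twist":0,"fingers":10},{"linear":[0,0,-2],"twist":0,"fingers":10},{"linear":[0,0,0],"twist":0,"fingers":10}]' 25
```

```text
t: 24.25
position: [0.626, -0.195, 0.0717]
tcp_rot: [0.001, -0.15, 0.989, -0.0]
wrist_force: [-0.5, -0.3, 3.5]
gripper_width: 0.0256
finger_force: 25.0
t: 26.25
position: [0.5614, 0.1763, 0.1422]
tcp_rot: [-0.004, -0.15, 0.989, -0.0]
wrist_force: [-0.2, 0.5, -4.1]
gripper_width: 0.0256
finger_force: 25.0
```

```bash
python3 -m handwheel '[{"linear":[0.1,0,-2.5],"twist":0,"fingers":10},{"linear":[0,0,-1.7],"twist":0,"fingers":10},{"linear":[0,0,-1],"twist":0,"fingers":10},{"linear":[0,0,-0.5],"twist":0,"fingers":10},{"linear":[0,0,-0.3],"twist":0,"fingers":10},{"linear":[0,0,-0.1],"twist":0,"fingers":10},{"linear":[0,0,-0.1],"twist":0,"fingers":10},{"linear":[0,0,0],"twist":0,"fingers":10}]' 25
```

```text
t: 27.05
position: [0.5647, 0.1773, 0.084]
tcp_rot: [0.0, -0.15, 0.989, 0.0]
wrist_force: [-0.1, -0.5, -2.7]
gripper_width: 0.0256
finger_force: 25.0
```

```bash
python3 -m handwheel '[{"linear":[0,0,-0.1],"twist":0,"fingers":10},{"linear":[0,0,0],"twist":0,"fingers":10},{"linear":[0,0,0],"twist":0,"fingers":45},{"linear":[0,0,0],"twist":0,"fingers":45},{"linear":[0,0,0],"twist":0,"fingers":45},{"linear":[0,0,2],"twist":0,"fingers":45},{"linear":[0,0,4],"twist":0,"fingers":60},{"linear":[0,0,4],"twist":0,"fingers":60},{"linear":[0.2,-3.5,1],"twist":0,"fingers":60},{"linear":[0.2,-4,0],"twist":0,"fingers":60},{"linear":[0.1,-4,0],"twist":0,"fingers":60},{"linear":[0.1,-4,0],"twist":0,"fingers":60},{"linear":[0.1,-4,0],"twist":0,"fingers":60},{"linear":[0.1,-4,0],"twist":0,"fingers":60},{"linear":[0.1,-4,0],"twist":0,"fingers":60},{"linear":[0.1,-4,0],"twist":0,"fingers":60},{"linear":[0.1,-4,0],"twist":0,"fingers":60},{"linear":[0.1,-4,0],"twist":0,"fingers":60},{"linear":[0.1,-3.5,0],"twist":0,"fingers":60},{"linear":[0.1,-2.1,0],"twist":0,"fingers":60}]' 25
python3 chk.py
```

```text
t: 29.05
position: [0.5781, -0.2766, 0.1922]
tcp_rot: [-0.0, -0.149, 0.989, -0.0]
wrist_force: [-0.3, 0.2, 0.1]
gripper_width: 0.055
finger_force: 0.0
(0.581, -0.275) [(array([ 0.5798, -0.2752]), 59), (array([ 0.5784, -0.2732]), 58)]
(0.514, -0.2) [None, None]
(0.45, -0.111) [None, None]
(0.625, -0.192) [None, None]
slot (0.63, 0.198) [(array([0.6283, 0.1984]), 75), (array([0.6266, 0.2005]), 12)]
slot (0.607, 0.2695) [(array([0.6085, 0.2692]), 89), (array([0.6062, 0.2702]), 34)]
slot (0.584, 0.341) [(array([0.5835, 0.3387]), 89), (array([0.582 , 0.3405]), 34)]
slot (0.5656, 0.177) [(array([0.5652, 0.177 ]), 76), (array([0.5635, 0.1767]), 39)]
slot (0.5424, 0.2484) [None, None]
slot (0.519, 0.32) [None, None]
[ 0.57806127 -0.2768301   0.19193185]
```

```bash
python3 -m handwheel '[{"linear":[0,0.1,-3],"twist":0,"fingers":60},{"linear":[0,0,-4],"twist":0,"fingers":60},{"linear":[0,0,-3],"twist":0,"fingers":60},{"linear":[0,0,-2.2],"twist":0,"fingers":60},{"linear":[0,0,0],"twist":0,"fingers":60},{"linear":[0,0,0],"twist":0,"fingers":10},{"linear":[0,0,0],"twist":0,"fingers":10},{"linear":[0,0,0],"twist":0,"fingers":10},{"linear":[0,0,0],"twist":0,"fingers":10},{"linear":[0,0,0],"twist":0,"fingers":10}]' 25
python3 -m handwheel '[{"linear":[0,0,2.5],"twist":0,"fingers":10},{"linear":[0,0,4],"twist":0,"fingers":10},{"linear":[0,0,4],"twist":0,"fingers":10},{"linear":[0,0,4],"twist":0,"fingers":10},{"linear":[-0.3,3,0],"twist":0,"fingers":10},{"linear":[-0.4,4,0],"twist":0,"fingers":10},{"linear":[-0.4,4,0],"twist":0,"fingers":10},{"linear":[-0.4,4,0],"twist":0,"fingers":10},{"linear":[-0.4,4,0],"twist":0,"fingers":10},{"linear":[-0.4,4,0],"twist":0,"fingers":10},{"linear":[-0.4,4,0],"twist":0,"fingers":10},{"linear":[-0.4,4,0],"twist":0,"fingers":10},{"linear":[-0.4,4,0],"twist":0,"fingers":10},{"linear":[-0.4,4,0],"twist":0,"fingers":10},{"linear":[-0.4,4,0],"twist":0,"fingers":10},{"linear":[-0.4,4,0],"twist":0,"fingers":10},{"linear":[-0.4,4,0],"twist":0,"fingers":10},{"linear":[-0.4,4,0],"twist":0,"fingers":10},{"linear":[-0.5,4.4,0],"twist":0,"fingers":10},{"linear":[0,0,0],"twist":0,"fingers":10}]' 25
python3 -m handwheel '[{"linear":[0,0,-2],"twist":0,"fingers":10},{"linear":[0,0,-3],"twist":0,"fingers":10},{"linear":[0,0,-3],"twist":0,"fingers":10},{"linear":[0,0,-2],"twist":0,"fingers":10},{"linear":[0,0,-1],"twist":0,"fingers":10},{"linear":[0,0,0],"twist":0,"fingers":10},{"linear":[0,0,0],"twist":0,"fingers":10}]' 25
```

```text
t: 30.15
position: [0.579, -0.2731, 0.0716]
tcp_rot: [0.001, -0.15, 0.989, -0.001]
wrist_force: [-0.0, -0.4, 3.4]
gripper_width: 0.0251
finger_force: 25.0
t: 32.15
position: [0.5167, 0.3262, 0.2149]
tcp_rot: [-0.0, -0.153, 0.988, 0.001]
wrist_force: [-0.2, -1.2, -2.3]
gripper_width: 0.0255
finger_force: 25.0
t: 32.85
position: [0.5191, 0.3213, 0.1064]
tcp_rot: [0.001, -0.15, 0.989, 0.0]
wrist_force: [-0.4, -0.0, -2.0]
gripper_width: 0.0257
finger_force: 25.0
```

```bash
python3 -m handwheel '[{"linear":[0,0,-1.2],"twist":0,"fingers":10},{"linear":[0,0,-0.6],"twist":0,"fingers":10},{"linear":[0,0,-0.3],"twist":0,"fingers":10},{"linear":[0,0,-0.1],"twist":0,"fingers":10},{"linear":[0,0,-0.1],"twist":0,"fingers":10},{"linear":[0,0,-0.1],"twist":0,"fingers":10},{"linear":[0,0,0],"twist":0,"fingers":10}]' 25
python3 -m handwheel '[{"linear":[0,0,0],"twist":0,"fingers":45},{"linear":[0,0,0],"twist":0,"fingers":45},{"linear":[0,0,0],"twist":0,"fingers":45},{"linear":[0,0,2],"twist":0,"fingers":45},{"linear":[0,0,4],"twist":0,"fingers":50},{"linear":[0,0,4],"twist":0,"fingers":50},{"linear":[0,-1,4],"twist":-0.1,"fingers":50},{"linear":[0,-3,0],"twist":-0.14,"fingers":50},{"linear":[0,-3,0],"twist":-0.14,"fingers":50},{"linear":[0,-3,0],"twist":-0.14,"fingers":50},{"linear":[0,-3,0],"twist":-0.14,"fingers":50},{"linear":[0,-3,0],"twist":-0.14,"fingers":50},{"linear":[0,-3,0],"twist":-0.14,"fingers":50},{"linear":[0,-3,0],"twist":-0.14,"fingers":50},{"linear":[0,-3,0],"twist":-0.14,"fingers":50},{"linear":[0,-3,0],"twist":-0.14,"fingers":50},{"linear":[0,-3,0],"twist":-0.14,"fingers":50},{"linear":[0,-3,0],"twist":-0.14,"fingers":50},{"linear":[0,-3,0],"twist":-0.14,"fingers":50},{"linear":[0,-3,0],"twist":-0.14,"fingers":50}]' 25
```

```text
t: 33.55
position: [0.5186, 0.3213, 0.0836]
tcp_rot: [0.001, -0.15, 0.989, 0.0]
wrist_force: [-5.5, -3.4, 10.6]
gripper_width: 0.0256
finger_force: 25.0
t: 35.55
position: [0.5185, -0.08, 0.2215]
tcp_rot: [0.0, 0.726, 0.688, 0.0]
wrist_force: [0.1, 0.4, 0.2]
gripper_width: 0.0459
finger_force: 0.0
```

```bash
python3 -m handwheel '[{"linear":[-0.2,-3,0],"twist":-0.14,"fingers":40},{"linear":[-0.2,-3,0],"twist":-0.14,"fingers":40},{"linear":[-0.2,-3,0],"twist":-0.14,"fingers":40},{"linear":[-0.2,-3,0],"twist":-0.14,"fingers":40},{"linear":[-0.2,-3,0],"twist":-0.14,"fingers":40},{"linear":[-0.2,-3,0],"twist":-0.14,"fingers":40},{"linear":[-0.2,-3,0],"twist":-0.14,"fingers":40},{"linear":[-0.2,-3,0],"twist":-0.14,"fingers":40},{"linear":[-0.2,-3,0],"twist":-0.14,"fingers":40},{"linear":[-0.2,-3,0],"twist":-0.14,"fingers":40},{"linear":[-0.2,-1.5,0],"twist":-0.05,"fingers":40},{"linear":[-0.2,0,0],"twist":-0.04,"fingers":40},{"linear":[0,0,0],"twist":0,"fingers":40},{"linear":[0,0,0],"twist":0,"fingers":40}]' 25
python3 chk.py
python3 - <<'E'
from fit import *
s=manip.get_state();q=s['tcp_rot'];print(s['position'],np.degrees(2*np.arctan2(q[2],q[1])-np.pi/2), s['qpos'])
P,C=clouds(['scene','side']);gate(P,C)
f=snap('wrist','wr2')
for t in ['gate','knuckle_low','knuckle_up']:
    for d in manip.pinpoint('wrist',t)[:1]: print(t,np.round(d['at'],4),round(d['confidence'],2))
W=cloud(f);ok=np.isfinite(W).all(-1);gate([W[ok]],[cv2.cvtColor(f['image'],cv2.COLOR_RGB2HSV)[ok]])
E
```

```text
t: 36.95
position: [0.4946, -0.3935, 0.2213]
tcp_rot: [-0.0, 1.0, 0.017, -0.0]
wrist_force: [-0.5, -0.3, -0.2]
gripper_width: 0.0369
finger_force: 0.0
(0.581, -0.275) [None, None]
(0.514, -0.2) [None, None]
(0.45, -0.111) [None, None]
(0.625, -0.192) [None, None]
slot (0.63, 0.198) [(array([0.6299, 0.1935]), 76), None]
slot (0.607, 0.2695) [(array([0.6414, 0.2699]), 10), None]
slot (0.584, 0.341) [(array([0.5834, 0.3387]), 90), (array([0.5826, 0.3397]), 35)]
slot (0.5656, 0.177) [(array([0.5649, 0.1769]), 72), (array([0.5637, 0.177 ]), 41)]
slot (0.5424, 0.2484) [None, None]
slot (0.519, 0.32) [(array([0.5196, 0.319 ]), 83), (array([0.517 , 0.3208]), 35)]
[ 0.49475041 -0.39331216  0.22161391]
[ 0.49475041 -0.39331216  0.22161391] -88.03945896120588 [-7.92842720e-01  5.58341171e-01  1.24110543e+00  1.69605558e-06
  1.34198351e+00  7.43735326e-01]
gate all 319 [ 0.3987 -0.3976  0.0503] [ 0.5904 -0.3803  0.1144] top 90
0.055 line y@x=.49 -0.3907 slope 0.0668 x [0.5195 0.5893] 68
0.09 line y@x=.49 -0.3898 slope 0.0538 x [0.4943 0.59  ] 67
0.1085 line y@x=.49 -0.3901 slope 0.038 x [0.406  0.5894] 84
gate all 1538 [ 0.3902 -0.4174  0.05  ] [ 0.5888 -0.3853  0.3026] top 240
0.055 line y@x=.49 -0.3963 slope 0.0351 x [0.3911 0.5868] 350
0.09 line y@x=.49 -0.396 slope 0.0337 x [0.3912 0.5869] 350
0.1085 line y@x=.49 -0.3934 slope 0.0307 x [0.392  0.5863] 208
gate [ 0.4944 -0.393   0.0111] 0.68
knuckle_low [ 0.6115 -0.3913  0.0195] 0.83
knuckle_up [ 0.6099 -0.3924  0.083 ] 0.8
gate all 3749 [ 0.3909 -0.4484  0.108 ] [ 0.5898 -0.3339  0.3124] top 3749
0.1085 line y@x=.49 -0.3919 slope 0.0337 x [0.3942 0.5886] 2144
```

View pics/wr2.png

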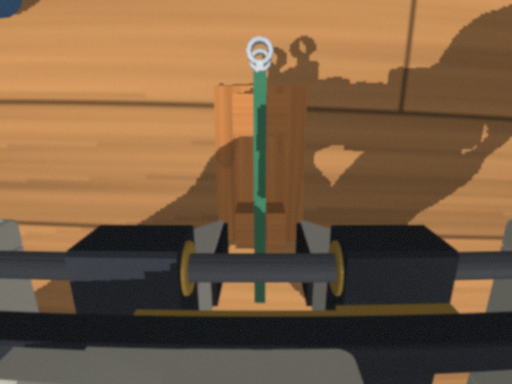

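Run:
```python
from fit import *
a=snap('scene')['image'];b=snap('side')['image']
for c in('scene','side'):
    for d in manip.pinpoint(c,'vase1'): print(c,np.round(d['at'],3),round(d['confidence'],2))
x=cv2.resize(a[190:310,280:440],(640,480),interpolation=2)
cv2.imwrite('pics/crop2.png',x[:,:,::-1])
```

```text
scene [0.604 0.003 0.002] 0.94
scene [0.582 0.343 0.01 ] 0.89
scene [0.52  0.322 0.01 ] 0.87
scene [0.561 0.178 0.011] 0.83
scene [ 0.706  0.025 -0.002] 0.8
scene [0.638 0.246 0.01 ] 0.65
scene [0.633 0.194 0.012] 0.58
side [0.52  0.323 0.012] 0.7
side [0.706 0.025 0.001] 0.67
side [0.581 0.338 0.012] 0.63
side [0.567 0.181 0.01 ] 0.5
side [ 0.725 -0.324 -0.005] 0.17
```

View pics/crop2.png

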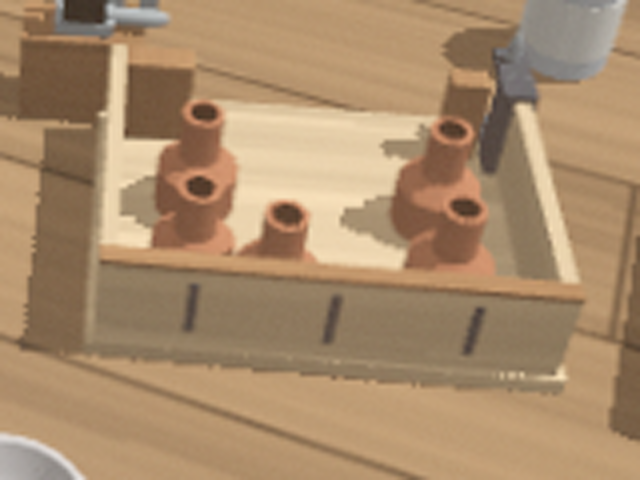

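```bash
python3 -m handwheel '[{"linear":[0,0.15,-3],"twist":0,"fingers":40},{"linear":[0,0,-3],"twist":0,"fingers":40},{"linear":[0,0,-3],"twist":0,"fingers":40},{"linear":[0,0,-2.5],"twist":0,"fingers":40},{"linear":[0,0,-1],"twist":0,"fingers":40},{"linear":[0,0,-0.5],"twist":0,"fingers":40},{"linear":[0,0,0],"twist":0,"fingers":40},{"linear":[0,0,0],"twist":0,"fingers":5},{"linear":[0,0,0],"twist":0,"fingers":5},{"linear":[0,0,0],"twist":0,"fingers":5},{"linear":[0,0,0],"twist":0,"fingers":5},{"linear":[0,0,0],"twist":0,"fingers":5},{"linear":[0,0,0],"twist":0,"fingers":5}]' 50
```

```text
t: 38.85
position: [0.4947, -0.3923, 0.0921]
tcp_rot: [0.0, 1.0, 0.016, 0.0]
wrist_force: [-0.1, 0.7, 3.7]
gripper_width: 0.0097
finger_force: 50.0
```

```bash
python3 -m handwheel '[{"linear":[0,0,1],"twist":0,"fingers":5},{"linear":[0,0,2],"twist":0,"fingers":5},{"linear":[0,0,2.5],"twist":0,"fingers":5},{"linear":[0,0,2.5],"twist":0,"fingers":5},{"linear":[0,0,3],"twist":0,"fingers":5},{"linear":[0,0,3],"twist":0,"fingers":5},{"linear":[0,0,1.5],"twist":0,"fingers":5},{"linear":[0,0,0],"twist":0,"fingers":5},{"linear":[-0.4,1.5,0],"twist":0.05,"fingers":5},{"linear":[-0.5,2.5,0],"twist":0.1,"fingers":5},{"linear":[-0.5,3,0],"twist":0.1,"fingers":5},{"linear":[-0.5,3,0],"twist":0.1,"fingers":5},{"linear":[-0.5,3,0],"twist":0.1,"fingers":5},{"linear":[-0.5,3,0],"twist":0.1,"fingers":5},{"linear":[-0.5,3,0],"twist":0.1,"fingers":5},{"linear":[-0.5,3,0],"twist":0.1,"fingers":5},{"linear":[-0.5,3,0],"twist":0.1,"fingers":5},{"linear":[-0.5,3,0],"twist":0.1,"fingers":5},{"linear":[-0.5,3,0],"twist":0.1,"fingers":5},{"linear":[-0.5,3,0],"twist":0.1,"fingers":5}]' 50
python3 -m handwheel '[{"linear":[-0.5,3,0],"twist":0.1,"fingers":5},{"linear":[-0.5,3,0],"twist":0.1,"fingers":5},{"linear":[-0.5,3,0],"twist":0.1,"fingers":5},{"linear":[-0.5,3,0],"twist":0.1,"fingers":5},{"linear":[-0.5,3,0],"twist":0.1,"fingers":5},{"linear":[-0.5,3,0],"twist":0.1,"fingers":5},{"linear":[-0.5,3,0],"twist":0.1,"fingers":5},{"linear":[-0.6,2.2,0],"twist":0,"fingers":5},{"linear":[-0.6,1.4,0],"twist":0,"fingers":5},{"linear":[0,0,0],"twist":0,"fingers":5},{"linear":[0,0,0],"twist":0,"fingers":5},{"linear":[0,0,0],"twist":0,"fingers":5}]' 50
python3 - <<'E'
from fit import *
s=manip.get_state();q=s['tcp_rot'];print(s['position'],np.degrees(2*np.arctan2(q[2],q[1])-np.pi/2))
for c in ('scene','side','wrist'):
    snap(c,c+'3')
    for t in ['knuckle_low','knuckle_up','pin_low','pin_up','gate']:
        for d in manip.pinpoint(c,t)[:1]: print(c,t,np.round(d['at'],4),round(d['confidence'],2))
E
```

```text
t: 40.85
position: [0.4342, -0.0508, 0.2452]
tcp_rot: [-0.001, 0.829, 0.559, -0.001]
wrist_force: [1.1, 0.1, -2.9]
gripper_width: 0.0096
finger_force: 50.0
t: 42.05
position: [0.3885, 0.1931, 0.246]
tcp_rot: [-0.0, 0.589, 0.808, -0.001]
wrist_force: [-0.2, 0.7, -3.7]
gripper_width: 0.0096
finger_force: 50.0
[0.38846571 0.19305839 0.24603378] 17.840677746401926
scene knuckle_up [0.3561 0.3015 0.237 ] 0.8
scene pin_low [0.4182 0.3423 0.0396] 0.73
scene pin_up [0.4182 0.3482 0.0995] 0.71
scene gate [0.3555 0.3022 0.1756] 0.6
side knuckle_low [0.3528 0.2995 0.1769] 0.73
side knuckle_up [0.3561 0.3035 0.2328] 0.74
side pin_low [0.4213 0.341  0.0437] 0.83
side pin_up [0.4104 0.3389 0.1031] 0.89
side gate [0.3854 0.1866 0.1649] 0.68
wrist knuckle_low [0.3568 0.2955 0.1778] 0.77
wrist knuckle_up [0.3529 0.2976 0.2375] 0.65
wrist pin_low [0.4198 0.344  0.0411] 0.93
wrist pin_up [0.4152 0.3422 0.0976] 0.93
wrist gate [0.3924 0.187  0.1623] 0.94
```

Run:
```python
import cv2,numpy as np
a=cv2.imread('pics/wrist3.png');b=cv2.imread('pics/scene3.png');
cv2.imwrite('pics/m3.png',np.hstack([cv2.resize(a,(400,300)),cv2.resize(b,(400,300))]))
```

```text
(no output)
```

View pics/m3.png

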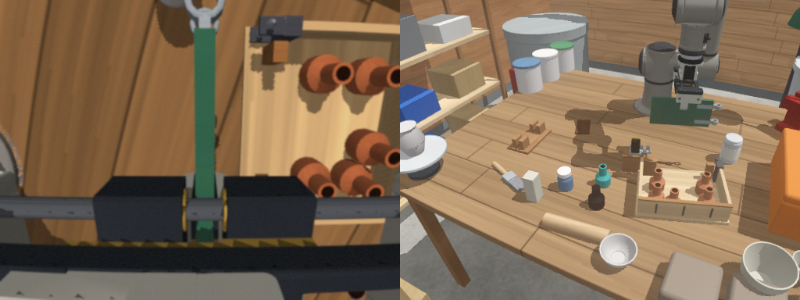

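```bash
cat > kn.py <<'E'
from fit import *
import sys
def run(kz,kg):
    s=manip.get_state();tp=np.array(s['position']);q=s['tcp_rot'];a=2*np.arctan2(q[2],q[1])-np.pi/2
    v=np.array([-np.sin(a),np.cos(a)]);print('tcp',tp.round(4),np.degrees(a).round(2),'pred kn',(tp[:2]+.1133*v).round(4))
    for c in('scene','side','wrist'):
        f=snap(c);W=cloud(f);p=W[np.isfinite(W).all(-1)]
        m=(np.hypot(*(p[:,:2]-kg).T)<.018)&(abs(p[:,2]-kz)<.003)
        k=p[m]
        if len(k)>5:
            # ring centre: minimise distance to annulus 7..11
            r=minimize(lambda x:np.sum(np.clip(abs(np.hypot(*(k[:,:2]-x).T)-.009)-.002,0,.005)**2)+1e-3*np.sum((np.hypot(*(k[:,:2]-x).T)-.009)**2),k[:,:2].mean(0),method='Nelder-Mead')
            print(c,'knuckle',r.x.round(4),len(k),k[:,2].mean().round(4))
        k=p[(np.hypot(p[:,0]-.4195,p[:,1]-.343)<.014)&(p[:,2]>.084)&(p[:,2]<.106)]
        if len(k)>3:
            r=least_squares(lambda x:np.hypot(*(k[:,:2]-x).T)-.0035,[.4195,.343],loss='soft_l1',f_scale=.001)
            print(c,'pin',r.x.round(4),len(k))
if __name__=='__main__':
    z,x,y=map(float,sys.argv[1:4]);run(z,np.array([x,y]))
E
python3 kn.py .248 .354 .301
python3 - <<'E'
from cr import *
P,C=clouds(['scene','side','wrist']);cfit(P,[.5595,.254,.314])
E
```

```text
tcp [0.3885 0.1938 0.2465] 17.88 pred kn [0.3537 0.3016]
scene knuckle [0.3547 0.2969] 37 0.2479
scene pin [0.42   0.3429] 22
side knuckle [0.3531 0.3009] 7 0.2468
wrist knuckle [0.364  0.2895] 842 0.2482
wrist pin [0.4187 0.3441] 118
crate [0.5622 0.2543 0.3113] 17.83 208 162 178
crate [0.5546 0.2512 0.3041] 17.42 30 50 93
crate [0.5535 0.2526 0.3068] 17.58 1488 498 9
```

```bash
python3 -m handwheel '[{"linear":[0,1,0],"twist":0,"fingers":5},{"linear":[-0.1,1,0],"twist":0,"fingers":5},{"linear":[0,0,-2],"twist":0,"fingers":5},{"linear":[0,0,-3],"twist":0,"fingers":5},{"linear":[0,0,-3],"twist":0,"fingers":5},{"linear":[0,0,-2.5],"twist":0,"fingers":5},{"linear":[0,0,-1.6],"twist":0,"fingers":5},{"linear":[0,0,-0.5],"twist":0,"fingers":5},{"linear":[0,0,0],"twist":0,"fingers":5},{"linear":[0,0,0],"twist":0,"fingers":5},{"linear":[0,0,0],"twist":0,"fingers":5}]' 50
python3 - <<'E'
from fit import *
s=manip.get_state();tp=np.array(s['position']);print(tp)
for c in('scene','side','wrist'):
    snap(c,c+'4');
    for t in ['knuckle_low','knuckle_up','pin_low','pin_up','gate','gate_home']:
        for d in manip.pinpoint(c,t)[:1]: print(c,t,np.round(d['at'],4),round(d['confidence'],2))
a=cv2.imread('pics/side4.png')[120:220,150:290]; w=cv2.imread('pics/wrist4.png')
cv2.imwrite('pics/m4.png',np.hstack([cv2.resize(a,(420,300),interpolation=2),cv2.resize(w[:190,180:420],(380,300))]))
E
python3 kn.py .122 .353 .322
```

```text
t: 44.35
position: [0.3882, 0.2142, 0.1215]
tcp_rot: [0.001, 0.589, 0.808, 0.001]
wrist_force: [0.1, -0.2, -4.3]
gripper_width: 0.0097
finger_force: 50.0
[0.38815959 0.21417602 0.12149631]
scene knuckle_low [0.3551 0.3209 0.0499] 0.94
scene knuckle_up [0.357  0.3253 0.1119] 0.87
scene pin_low [0.4211 0.3435 0.042 ] 0.77
scene pin_up [0.4193 0.3473 0.0989] 0.79
scene gate [0.3888 0.2095 0.0338] 0.58
scene gate_home [0.4554 0.2351 0.0139] 0.86
side knuckle_low [0.3506 0.321  0.0505] 0.84
side knuckle_up [0.3514 0.3224 0.1086] 0.69
side pin_low [0.4219 0.3441 0.0431] 0.57
side pin_up [0.4112 0.3388 0.1012] 0.57
side gate [0.3869 0.2059 0.037 ] 0.91
side gate_home [0.4537 0.2294 0.0105] 0.56
wrist knuckle_low [0.3528 0.3177 0.0482] 0.67
wrist knuckle_up [0.3512 0.3191 0.1092] 0.87
wrist pin_low [0.415  0.3447 0.0401] 0.6
wrist pin_up [0.4176 0.3421 0.1011] 0.82
wrist gate [0.3921 0.2074 0.036 ] 0.8
wrist gate_home [0.4527 0.2279 0.0057] 0.63
tcp [0.3875 0.2138 0.1205] 17.88 pred kn [0.3527 0.3216]
scene knuckle [0.3542 0.3183] 34 0.1223
scene pin [0.4186 0.3437] 23
wrist knuckle [0.3539 0.3191] 835 0.1223
wrist pin [0.4182 0.3438] 440
```

View pics/m4.png

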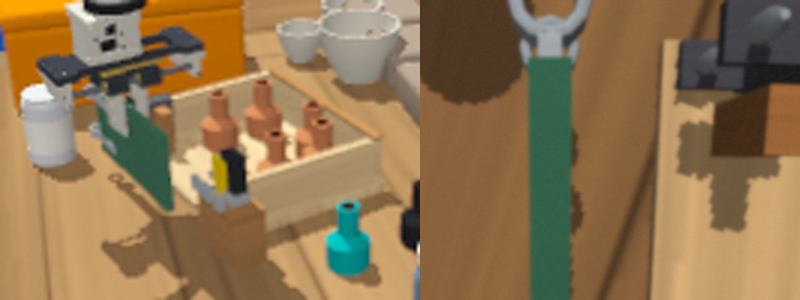

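```bash
python3 -m handwheel '[{"linear":[0.6,0.2,0],"twist":0,"fingers":5},{"linear":[1,0.33,0],"twist":0,"fingers":5},{"linear":[1,0.33,0],"twist":0,"fingers":5},{"linear":[1,0.33,0],"twist":0,"fingers":5},{"linear":[1,0.33,0],"twist":0,"fingers":5},{"linear":[0.8,0.27,0],"twist":0,"fingers":5},{"linear":[0.6,0.2,0],"twist":0,"fingers":5},{"linear":[0.4,0.13,0],"twist":0,"fingers":5},{"linear":[0.2,0.07,0],"twist":0,"fingers":5},{"linear":[0,0,0],"twist":0,"fingers":5},{"linear":[0,0,0],"twist":0,"fingers":5},{"linear":[0,0,0],"twist":0,"fingers":5}]' 50
python3 - <<'E'
from fit import *
for c in('scene','side','wrist'):
    snap(c,c+'5');
    for t in ['knuckle_low','knuckle_up','pin_low','pin_up']:
        for d in manip.pinpoint(c,t)[:1]: print(c,t,np.round(d['at'],4),round(d['confidence'],2))
a=cv2.imread('pics/scene5.png')[165:245,365:445]; w=cv2.imread('pics/wrist5.png')
cv2.imwrite('pics/m5.png',np.hstack([cv2.resize(a,(400,400),interpolation=2),cv2.resize(w[:100,190:310],(400,400))]))
E
python3 kn.py .122 .419 .3435
```

```text
t: 46.75
position: [0.4532, 0.2356, 0.1206]
tcp_rot: [-0.0, 0.589, 0.808, -0.0]
wrist_force: [1.0, 0.2, -4.1]
gripper_width: 0.0095
finger_force: 50.0
scene knuckle_low [0.4219 0.3448 0.0494] 0.75
scene knuckle_up [0.422  0.3409 0.1105] 0.79
scene pin_low [0.4189 0.3445 0.0394] 0.84
scene pin_up [0.4183 0.3472 0.1029] 0.92
side knuckle_low [0.4136 0.3412 0.0489] 0.63
side knuckle_up [0.4211 0.3443 0.109 ] 0.67
side pin_low [0.4192 0.3422 0.0462] 0.84
side pin_up [0.4122 0.3379 0.1019] 0.59
wrist knuckle_low [0.4211 0.3377 0.0474] 0.92
wrist knuckle_up [0.4187 0.3401 0.1111] 0.7
wrist pin_low [0.4189 0.3465 0.0411] 0.76
wrist pin_up [0.4159 0.3439 0.0979] 0.62
tcp [0.4535 0.2357 0.1205] 17.88 pred kn [0.4187 0.3435]
scene knuckle [0.4203 0.3397] 39 0.1219
scene pin [0.4206 0.3434] 21
side pin [0.4182 0.3366] 7
wrist knuckle [0.4199 0.3411] 826 0.1223
wrist pin [0.4181 0.3459] 200
```

View pics/m5.png

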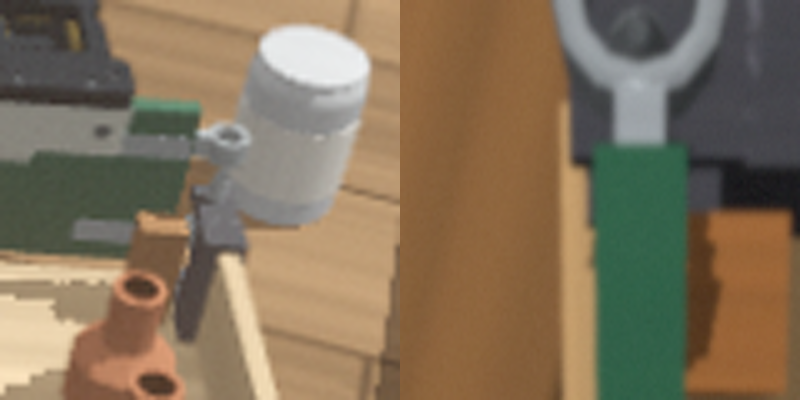

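Run:
```python
from fit import *
f=snap('wrist')
s=manip.get_state();tp=np.array(s['position']);a=np.radians(17.88);v=np.array([-np.sin(a),np.cos(a)])
for L in(.111,.1133,.1155):
    k=tp[:2]+L*v;e=k-.007*v
    print(L,'bore near edge top',proj(f,[*e,tp[2]-.0821+.084]),'bottom',proj(f,[*e,tp[2]-.0821+.070]),'outer near',proj(f,[*(k-.011*v),tp[2]-.0821+.084]))
for p in [(.419,.3415),(.419,.3435),(.419,.3455),(.421,.3435)]: print(p,'tip',proj(f,[*p,.1005]),'base front',proj(f,[p[0]-.0045*v[0],p[1]-.0045*v[1],.0805]))
im=f['image'][:40,235:290];
cv2.imwrite('pics/c6.png',cv2.resize(im[:,:,::-1],None,fx=14,fy=14,interpolation=0))
```

```text
0.111 bore near edge top [[260.49470926  18.05656153]] bottom [[260.56208482  26.29156419]] outer near [[260.49172936  28.72652415]]
0.1133 bore near edge top [[260.49652703  11.8738043 ]] bottom [[260.56386611  20.72395272]] outer near [[260.49341507  22.60429815]]
0.1155 bore near edge top [[260.49833935   5.92839243]] bottom [[260.56562684  15.37153207]] outer near [[260.49509784  16.71538923]]
(0.419, 0.3415) tip [[259.8453772   13.46787872]] base front [[260.00276546  33.09655647]]
(0.419, 0.3435) tip [[261.17829312   9.04223522]] base front [[261.17347308  29.23599832]]
(0.419, 0.3455) tip [[262.51787093   4.60013958]] base front [[262.34958041  25.36129837]]
(0.421, 0.3435) tip [[265.30649993  10.4801175 ]] base front [[264.79905878  30.48959507]]
```

View pics/c6.png

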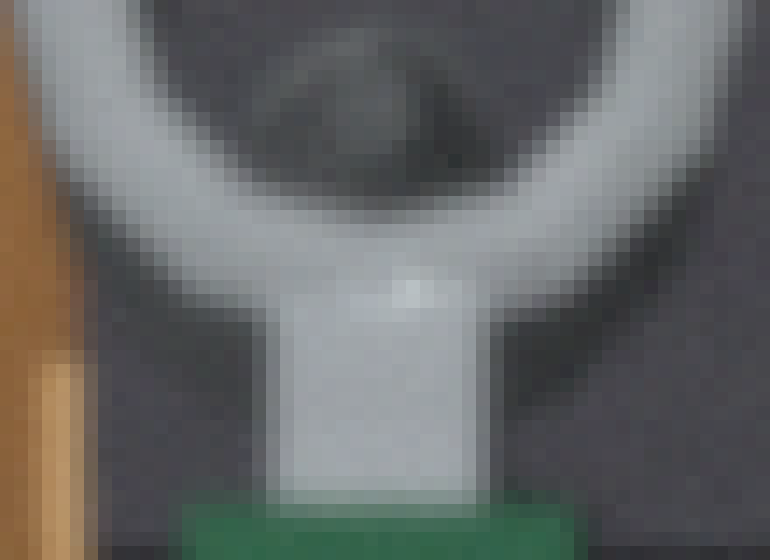

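```bash
python3 -m handwheel '[{"linear":[-0.05,0.15,0],"twist":0,"fingers":5},{"linear":[0,0,-0.4],"twist":0,"fingers":5},{"linear":[0,0,-0.4],"twist":0,"fingers":5},{"linear":[0,0,-0.2],"twist":0,"fingers":5},{"linear":[0,0,-0.2],"twist":0,"fingers":5},{"linear":[0,0,0],"twist":0,"fingers":5},{"linear":[0,0,0],"twist":0,"fingers":5}]' 50
python3 -m handwheel '[{"linear":[0,0,-0.2],"twist":0,"fingers":5},{"linear":[0,0,-0.2],"twist":0,"fingers":5},{"linear":[0,0,0],"twist":0,"fingers":5},{"linear":[0,0,0],"twist":0,"fingers":5}]' 50
python3 -c "
from station import manip
s=manip.get_state();print(s['position'],s['wrist_force'],s['wrist_torque'])"
```

```text
t: 48.4
position: [0.453, 0.2372, 0.1085]
tcp_rot: [0.0, 0.589, 0.808, 0.0]
wrist_force: [-0.1, 0.1, -3.9]
gripper_width: 0.0096
finger_force: 50.0
t: 48.8
position: [0.4529, 0.2372, 0.1045]
tcp_rot: [-0.0, 0.589, 0.808, -0.0]
wrist_force: [0.7, -0.3, -4.5]
gripper_width: 0.0097
finger_force: 50.0
[0.45294659 0.23715195 0.10446542] [ 0.66587359 -0.34868368 -4.54036294] [-0.08124754  0.0107336  -0.00200779]
```

```bash
python3 -m handwheel '[{"linear":[0,0,-0.2],"twist":0,"fingers":5},{"linear":[0,0,-0.2],"twist":0,"fingers":5},{"linear":[0,0,-0.2],"twist":0,"fingers":5},{"linear":[0,0,-0.2],"twist":0,"fingers":5},{"linear":[0,0,0],"twist":0,"fingers":5},{"linear":[0,0,0],"twist":0,"fingers":5}]' 50
python3 -m handwheel '[{"linear":[0,0,-0.1],"twist":0,"fingers":5},{"linear":[0,0,-0.1],"twist":0,"fingers":5},{"linear":[0,0,-0.05],"twist":0,"fingers":5},{"linear":[0,0,0],"twist":0,"fingers":5},{"linear":[0,0,0],"twist":0,"fingers":5}]' 50
```

```text
t: 49.4
position: [0.453, 0.2372, 0.0965]
tcp_rot: [-0.0, 0.589, 0.808, -0.0]
wrist_force: [0.4, 0.2, -3.1]
gripper_width: 0.0098
finger_force: 50.0
t: 49.9
position: [0.453, 0.2372, 0.0941]
tcp_rot: [0.0, 0.589, 0.808, 0.0]
wrist_force: [0.7, -0.3, -2.2]
gripper_width: 0.0097
finger_force: 50.0
```

```bash
python3 -m handwheel '[{"linear":[0,0,-0.1],"twist":0,"fingers":5},{"linear":[0,0,-0.05],"twist":0,"fingers":5},{"linear":[0,0,0],"twist":0,"fingers":5},{"linear":[0,0,0],"twist":0,"fingers":5}]' 50
```

```text
t: 50.3
position: [0.4531, 0.2372, 0.0941]
tcp_rot: [0.0, 0.589, 0.808, 0.0]
wrist_force: [-4.5, -1.8, 11.5]
gripper_width: 0.0094
finger_force: 50.0
```

```bash
python3 -m handwheel '[{"linear":[0,0,0],"twist":0,"fingers":35},{"linear":[0,0,0],"twist":0,"fingers":35},{"linear":[0,0,0],"twist":0,"fingers":35},{"linear":[0,0,1],"twist":0,"fingers":35},{"linear":[0,0,2],"twist":0,"fingers":35},{"linear":[0,0,4],"twist":0,"fingers":35},{"linear":[0,0,4],"twist":0,"fingers":35},{"linear":[0,0,2],"twist":0,"fingers":60},{"linear":[0,0,0],"twist":0,"fingers":60},{"linear":[0,0,0],"twist":0,"fingers":60}]' 50
python3 - <<'E'
from fit import *
s=manip.get_state();print(s['position'])
for c in('scene','side','wrist'):
    f=snap(c,c+'7');W=cloud(f)
    for t in ['gate','knuckle_low','knuckle_up','bolt_grip']:
        for d in manip.pinpoint(c,t)[:1]: print(c,t,np.round(d['at'],4),round(d['confidence'],2),proj(f,d['at'])[0].round())
    H=cv2.cvtColor(f['image'],cv2.COLOR_RGB2HSV)
    q=W[(H[...,0]>50)&(H[...,0]<95)&(H[...,1]>40)&np.isfinite(W).all(-1)&(np.hypot(W[...,0]-.456,W[...,1]-.234)<.13)]
    q=q[(q[:,2]>.09)&(q[:,2]<.12)]
    if len(q)>20:
        m,V=q[:,:2].mean(0),np.linalg.svd(q[:,:2]-q[:,:2].mean(0),full_matrices=False)[2][0]
        print('gate top',m.round(4),len(q),np.degrees(np.arctan2(V[1],V[0]))%180-90,'zmax',np.percentile(q[:,2],97).round(4))
a=cv2.imread('pics/scene7.png')[160:270,285:430]; w=cv2.imread('pics/wrist7.png')
cv2.imwrite('pics/m7.png',np.hstack([cv2.resize(a,(400,300),interpolation=2),cv2.resize(w,(400,300))]))
E
```

```text
t: 51.3
position: [0.4529, 0.2371, 0.2228]
tcp_rot: [0.0, 0.589, 0.808, 0.0]
wrist_force: [0.1, 0.6, -0.2]
gripper_width: 0.0512
finger_force: 0.0
[0.45286636 0.23713255 0.22275195]
scene gate [0.4555 0.2318 0.0067] 0.94 [359. 223.]
scene knuckle_low [0.4192 0.345  0.0226] 0.58 [404. 222.]
scene knuckle_up [0.4198 0.3438 0.0838] 0.85 [408. 204.]
scene bolt_grip [0.49   0.0697 0.1211] 0.89 [302. 182.]
gate top [0.4547 0.2386] 198 18.115518918150315 zmax 0.1153
side gate [0.4527 0.2314 0.0108] 0.85 [211. 180.]
side knuckle_low [0.4173 0.3452 0.0254] 0.61 [198. 165.]
side knuckle_up [0.4179 0.3463 0.0853] 0.79 [197. 152.]
side bolt_grip [0.4864 0.0705 0.1181] 0.75 [226. 173.]
gate top [0.4541 0.2201] 156 17.09983645151128 zmax 0.1116
wrist gate [0.4598 0.2321 0.0107] 0.9 [265. 174.]
wrist knuckle_low [0.4197 0.3399 0.0256] 0.89 [261.  65.]
wrist knuckle_up [0.4173 0.3425 0.082 ] 0.83 [259.  53.]
wrist bolt_grip [0.5577 0.2555 0.    ] 0.59 [350. 178.]
gate top [0.4492 0.2517] 2248 17.9129204629006 zmax 0.1135
```

View pics/m7.png

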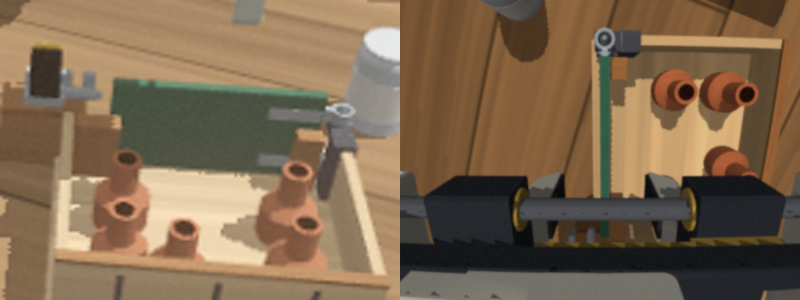

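```bash
python3 -m handwheel '[{"linear":[0.5,-2,0],"twist":0,"fingers":60},{"linear":[0.8,-3,0],"twist":0,"fingers":60},{"linear":[0.8,-3,0],"twist":0,"fingers":60},{"linear":[0.8,-3,0],"twist":0,"fingers":60},{"linear":[0.8,-3,0],"twist":0,"fingers":60},{"linear":[0.8,-3,0],"twist":0,"fingers":60},{"linear":[0.8,-3,0],"twist":0,"fingers":60},{"linear":[0.8,-3,0],"twist":0,"fingers":60},{"linear":[0.8,-3,0],"twist":0,"fingers":60},{"linear":[0.4,-2,0],"twist":0,"fingers":60},{"linear":[0,0,0],"twist":0,"fingers":60},{"linear":[0,0,0],"twist":0,"fingers":60}]' 25
cat > bo.py <<'E'
from fit import *
import sys
C0=np.array([.5595,.254]);a=np.radians(17.9);u=np.array([np.cos(a),np.sin(a)]);v=np.array([-u[1],u[0]])
print(manip.get_state()['position'])
for c in('scene','side','wrist'):
    f=snap(c,c+sys.argv[1]);W=cloud(f);H=cv2.cvtColor(f['image'],cv2.COLOR_RGB2HSV)
    for t in ['bolt_grip']:
        for d in manip.pinpoint(c,t)[:1]: print(c,t,np.round(d['at'],4),round(d['confidence'],2),proj(f,d['at'])[0].round())
    m=np.isfinite(W).all(-1)&(np.hypot(W[...,0]-.487,W[...,1]-.07)<.06)&(W[...,2]>.122)&(W[...,2]<.133)
    ye=m&(H[...,0]>18)&(H[...,0]<34)&(H[...,1]>120)
    for n,k in(('all',m),('tab',ye)):
        q=W[k]
        if len(q)<4: continue
        X=(q[:,:2]-C0)@u*1000;Y=(q[:,:2]-C0)@v*1000
        print(c,n,len(q),'x',np.percentile(X,[2,50,98]).round(1),'y',np.percentile(Y,[2,50,98]).round(1))
E
python3 bo.py 8
```

```text
t: 53.25
position: [0.5258, -0.0427, 0.2224]
tcp_rot: [-0.0, 0.589, 0.808, 0.0]
wrist_force: [0.6, 0.6, 0.1]
gripper_width: 0.055
finger_force: 0.0
[ 0.52581946 -0.04270151  0.22239967]
scene bolt_grip [0.4914 0.0707 0.118 ] 0.76 [302. 183.]
scene all 90 x [-141.  -118.7 -110.7] y [-169.  -153.9 -140. ]
scene tab 19 x [-142.1 -139.1 -130.3] y [-165.2 -154.4 -143.6]
side bolt_grip [0.4881 0.0726 0.1173] 0.58 [226. 173.]
side all 38 x [-145.5 -126.6 -114.8] y [-169.5 -158.9 -139. ]
side tab 8 x [-145.9 -142.1 -139.6] y [-168.7 -158.1 -145.7]
wrist bolt_grip [0.4873 0.0697 0.1128] 0.63 [258.  37.]
wrist all 1562 x [-141.1 -122.9 -112.5] y [-169.  -153.8 -139.7]
wrist tab 288 x [-141.7 -139.4 -136.7] y [-166.7 -152.7 -141.5]
```

View pics/wrist8.png

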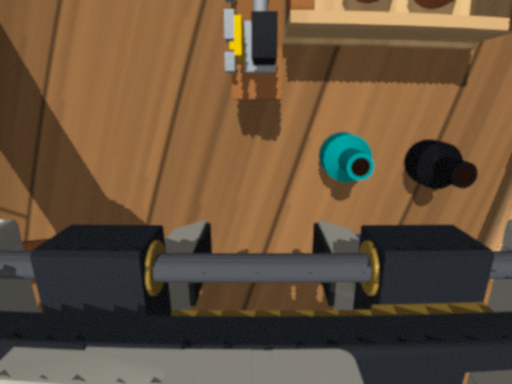

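```bash
python3 -m handwheel '[{"linear":[-0.6,2,0],"twist":0,"fingers":60},{"linear":[-0.9,2.7,0],"twist":0,"fingers":60},{"linear":[-0.9,2.7,0],"twist":0,"fingers":60},{"linear":[-0.7,2.2,0],"twist":0,"fingers":60},{"linear":[-0.55,1.55,0],"twist":0,"fingers":60},{"linear":[0,0,0],"twist":0,"fingers":60},{"linear":[0,0,-2.5],"twist":0,"fingers":60},{"linear":[0,0,-3],"twist":0,"fingers":60},{"linear":[0,0,-2],"twist":0,"fingers":60},{"linear":[0,0,-1.5],"twist":0,"fingers":60},{"linear":[0,0,-1],"twist":0,"fingers":60},{"linear":[0,0,-0.6],"twist":0,"fingers":60},{"linear":[0,0,0],"twist":0,"fingers":60},{"linear":[0,0,0],"twist":0,"fingers":60}]' 20
```

```text
t: 54.95
position: [0.49, 0.0686, 0.1171]
tcp_rot: [0.0, 0.589, 0.808, 0.0]
wrist_force: [-0.3, 0.1, 0.2]
gripper_width: 0.0549
finger_force: 0.0
```

```bash
python3 -m handwheel '[{"linear":[0,0,0],"twist":0,"fingers":15},{"linear":[0,0,0],"twist":0,"fingers":15},{"linear":[0,0,0],"twist":0,"fingers":15},{"linear":[0,0,0],"twist":0,"fingers":15},{"linear":[0,0,0],"twist":0,"fingers":15}]' 20
```

```text
t: 55.45
position: [0.4893, 0.0687, 0.1166]
tcp_rot: [-0.0, 0.589, 0.808, -0.0]
wrist_force: [-3.3, -0.8, 5.3]
gripper_width: 0.0222
finger_force: 20.0
```

```bash
python3 -m handwheel '[{"linear":[-0.06,0.19,0],"twist":0,"fingers":15},{"linear":[-0.12,0.38,0],"twist":0,"fingers":15},{"linear":[-0.12,0.38,0],"twist":0,"fingers":15},{"linear":[-0.12,0.38,0],"twist":0,"fingers":15},{"linear":[0,0,0],"twist":0,"fingers":15}]' 20
python3 -m handwheel '[{"linear":[-0.12,0.38,0],"twist":0,"fingers":15},{"linear":[-0.12,0.38,0],"twist":0,"fingers":15},{"linear":[-0.12,0.38,0],"twist":0,"fingers":15},{"linear":[-0.12,0.38,0],"twist":0,"fingers":15},{"linear":[-0.06,0.19,0],"twist":0,"fingers":15},{"linear":[0,0,0],"twist":0,"fingers":15},{"linear":[0,0,0],"twist":0,"fingers":15}]' 20
```

```text
t: 55.95
position: [0.4848, 0.0828, 0.1166]
tcp_rot: [-0.0, 0.588, 0.809, 0.0]
wrist_force: [-4.2, 1.3, 5.6]
gripper_width: 0.0224
finger_force: 20.0
t: 56.65
position: [0.4795, 0.0995, 0.1166]
tcp_rot: [-0.0, 0.589, 0.808, -0.0]
wrist_force: [-4.2, -0.6, 5.8]
gripper_width: 0.0222
finger_force: 20.1
```

```bash
python3 -m handwheel '[{"linear":[0,0,0],"twist":0,"fingers":60},{"linear":[0,0,0],"twist":0,"fingers":60},{"linear":[0,0,0],"twist":0,"fingers":60},{"linear":[0,0,0],"twist":0,"fingers":60},{"linear":[0,0,2],"twist":0,"fingers":60},{"linear":[0,0,3],"twist":0,"fingers":60},{"linear":[0,0,3],"twist":0,"fingers":60},{"linear":[0,0,3],"twist":0,"fingers":60},{"linear":[0.5,-2,0],"twist":0,"fingers":60},{"linear":[1,-3,0],"twist":0,"fingers":60},{"linear":[1,-3,0],"twist":0,"fingers":60},{"linear":[1,-3,0],"twist":0,"fingers":60},{"linear":[0.6,-2,0],"twist":0,"fingers":60},{"linear":[0,0,0],"twist":0,"fingers":60},{"linear":[0,0,0],"twist":0,"fingers":60}]' 20
sed -i 's/.487,W\[...,1\]-.07)/.479,W[...,1]-.1)/; s/-.07)<.06/-.1)<.06/;s/W\[...,0\]-.487/W[...,0]-.479/' bo.py; python3 bo.py 9; python3 chk.py | grep slot
python3 - <<'E'
import cv2,numpy as np
a=cv2.imread('pics/scene9.png')[160:270,285:430]; w=cv2.imread('pics/wrist9.png')
cv2.imwrite('pics/m9.png',np.hstack([cv2.resize(a,(400,300),interpolation=2),cv2.resize(w[:150,180:380],(400,300))]))
E
```

```text
t: 58.15
position: [0.5211, -0.0309, 0.2264]
tcp_rot: [0.0, 0.589, 0.808, 0.0]
wrist_force: [-0.2, 0.0, 0.5]
gripper_width: 0.0552
finger_force: 0.0
[ 0.52114888 -0.03093556  0.22638468]
scene bolt_grip [0.4808 0.1003 0.1228] 0.79 [314. 182.]
scene all 87 x [-142.1 -120.5 -111.1] y [-135.2 -122.2 -108.8]
scene tab 23 x [-142.4 -138.4 -127. ] y [-133. -125. -110.]
side bolt_grip [0.4804 0.1005 0.1154] 0.56 [223. 170.]
side all 36 x [-144.5 -127.3 -114.6] y [-137.4 -124.2 -107.2]
side tab 10 x [-145.3 -143.4 -132.9] y [-135.4 -122.9 -109.5]
wrist bolt_grip [0.4774 0.0995 0.1135] 0.75 [259.  11.]
wrist all 1021 x [-141.4 -123.4 -112.3] y [-136.7 -127.5 -118.3]
wrist tab 216 x [-141.5 -139.2 -136.6] y [-134.6 -126.2 -117.9]
slot (0.63, 0.198) [(array([0.6298, 0.1938]), 74), (array([0.6295, 0.1948]), 33)]
slot (0.607, 0.2695) [(array([0.6335, 0.2459]), 9), None]
slot (0.584, 0.341) [(array([0.5836, 0.3386]), 91), (array([0.5817, 0.3401]), 28)]
slot (0.5656, 0.177) [(array([0.565 , 0.1771]), 75), (array([0.5633, 0.1775]), 42)]
slot (0.5424, 0.2484) [None, None]
slot (0.519, 0.32) [(array([0.5194, 0.3191]), 83), (array([0.5171, 0.3207]), 35)]
```

View pics/m9.png

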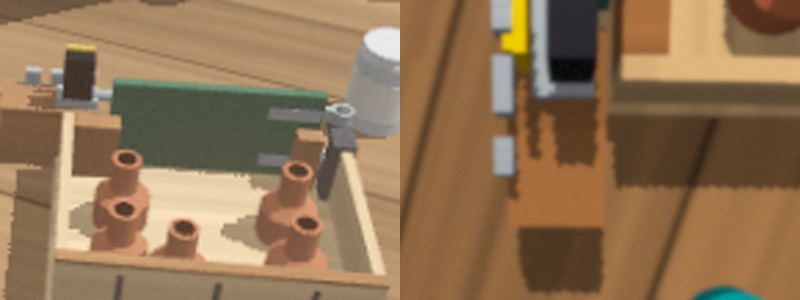

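```bash
python3 -c "
from station import manip
print(manip.close_job())"
```

```text
the job is handed in; nothing more can be done
None
```

The job is handed in: all five terracotta vases stand upright in the crate, the gate is seated on both hinge pins and shut, and the bolt moved 32 mm with its tab back out, so it reads as latched; one vase was knocked aside during the run but stayed upright inside.

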